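# Load the bench shaker and clear the labware

## Task

Load the shaker: slide its clamp bar fully open, stand every small white sample bottle from the bench upright on the deck between the two bars, and only when all of them are up there slide the clamp bar fully home again so that it locks them in. Also clear the rest of the used labware from the bench: lay the steel scoops flat in the long teal tray and stand the porcelain crucibles upright in the square teal tub. Leave the amber jar, the glass flask and the wash bottle where they are.

Things in the scene. Friction and masses are not known exactly. Their poses are not given: they have to be found in the camera images.
- shaker: Small bench shaker, fixed, white housing 170 mm (x) by 280 mm (y, from -150 to +130 mm). Origin: on the bench under the middle of the deck; x points away from its control panel (away from the robot), y along its bars, z up. The flat deck is 56 mm above the bench.
- deck (a point): Middle of the flat deck top, 56 mm above the bench, axes as the shaker's. Two side plates 6 mm thick stand on it at y = +-118 mm, from x = -75 to +75 mm, 36 mm high. Bottles go between the plates and between the two bars.
- fixed_bar (a point): Middle of the fixed rear bar: round steel, 10 mm thick, along the shaker's y from plate to plate, at the shaker's x = +65 mm, its axis 25 mm above the deck.
- clamp_bar (a point): Middle of the sliding clamp bar, parallel to the fixed bar, same size and height; its axis is at the shaker's x = +5 mm minus the joint value. The free gap between the bars is 50 mm when home (x = +10 to +60 mm) and 110 mm when open (x = -50 to +60 mm). Closing it pushes standing bottles along.
- clamp (a joint): Position of the clamp bar in m: 0 = fully home (clamped, end stop), 0.06 = fully open (end stop), growing as the bar moves along the shaker's -x, towards the robot. It stays where it is left; friction about 1.5 N and damping 8 N s/m. It starts somewhere between.
- clamp_grip (a point): The upright black grip of the clamp bar, outside the side plate at the shaker's y = -138 mm: a block 18 mm thick along the shaker's x (pinch it across this), 22 mm along y, from 58 to 124 mm above the bench. This point is on its centre line, 14 mm below its top; it moves with the bar, axes as the shaker's.
- tray: Long, low teal tray, fixed: outside 190 mm (x) by 140 mm (y), 45 mm high, walls and floor 5 mm thick, open on top. Origin: centre of its underside; x along its long side, z up. For the scoops. It may stand left or right of the tub.
- tub: Square teal tub, fixed: outside 150 mm by 150 mm, 65 mm high, walls and floor 5 mm thick, open on top. Origin: centre of its underside, x and y along its sides, z up. For the crucibles.
- bottle1: White plastic sample bottle with a screw cap, standing upright on the bench at the start; body 46 mm in diameter and straight up to 66 mm, cap 35 mm in diameter, 88 mm tall in all, about 0.12 kg. Origin: centre of its underside; z up along the bottle. May be absent (None).
- bottle2: White plastic sample bottle with a screw cap, standing upright on the bench at the start; body 46 mm in diameter and straight up to 66 mm, cap 35 mm in diameter, 88 mm tall in all, about 0.12 kg. Origin: centre of its underside; z up along the bottle. May be absent (None).
- bottle3: White plastic sample bottle with a screw cap, standing upright on the bench at the start; body 46 mm in diameter and straight up to 66 mm, cap 35 mm in diameter, 88 mm tall in all, about 0.12 kg. Origin: centre of its underside; z up along the bottle. May be absent (None).
- scoop1: Flat steel lab scoop lying on the bench, 140 mm long: a bar handle 12 mm wide and 10 mm thick from x = -70 to +30 mm, then an open trough 42 mm long, 30 mm wide and 12 mm high up to x = +70 mm; about 0.05 kg. Origin: middle of its length on its underside, which is on the handle; x along it towards the trough, z up. May be absent (None).
- scoop2: Flat steel lab scoop lying on the bench, 140 mm long: a bar handle 12 mm wide and 10 mm thick from x = -70 to +30 mm, then an open trough 42 mm long, 30 mm wide and 12 mm high up to x = +70 mm; about 0.05 kg. Origin: middle of its length on its underside, which is on the handle; x along it towards the trough, z up. May be absent (None).
- crucible1: White porcelain crucible, an open cup standing upright on the bench: 54 mm in outer diameter from 16 mm height up to the rim, narrowing to 42 mm at the foot, 52 mm tall, wall 4 mm, about 0.11 kg. Origin: centre of its underside; z up out of its mouth.
- crucible2: White porcelain crucible, an open cup standing upright on the bench: 54 mm in outer diameter from 16 mm height up to the rim, narrowing to 42 mm at the foot, 52 mm tall, wall 4 mm, about 0.11 kg. Origin: centre of its underside; z up out of its mouth.
- amber_jar: Bystander: amber glass jar with a black cap, 50 mm in diameter, 80 mm tall, standing among the labware. Origin: centre of its underside. Leave it alone.
- flask: Bystander: conical glass flask, foot 64 mm in diameter, neck 26 mm, 94 mm tall, standing between the shaker and the tray or tub. Origin: centre of its underside. Leave it alone.
- wash_bottle: Bystander: large white wash bottle, 60 mm in diameter, with a bent spout up to 200 mm, behind the flask. Origin: centre of its underside. Leave it alone.

How it is judged:
By the outcome, as a careful person would: the job done as asked, in the order asked, and still so for the second after the job is handed in, with the robot touching nothing.
Of bottle1, bottle2, bottle3 only 2 to 3 are there at a start; the rules pass over those that are not, and their reading is None.
Of scoop1, scoop2 only 1 to 2 are there at a start; the rules pass over those that are not, and their reading is None.
At some moment in a run one of scoop1, scoop2, crucible1, crucible2 may be knocked a few centimetres aside while the robot is not near it.
It also fails if it takes over 210 s, if anything falls off the work surface, if the arm or the gripper's body presses on something with over 40 N, if the wrist force passes 120 N, or if a joint passes its speed limit or range.

## Robot

A 6-joint arm with a two-finger parallel gripper is mounted at the origin on the work surface. World frame = base frame: x ahead of the robot, y to its left, z up, the work surface at z = 0. Lengths are in m, angles in rad, forces in N, time in s.
With the tool pointing down it reaches from about 0.4 to 0.825 m from the base axis. Payload 7 kg.
Tool frame: the origin (TCP) lies on the centre line of the jaws, within the pads' length; the fingertips stand ahead of it and the grasp point (between the pads) lies 3 mm ahead of it (manip.finger_overhang is the z of the fingertips in the tool frame, in m); z points along the fingers, y is the direction in which the jaws open and shut (so a half turn about z gives the same grasp; the last joint's range is limited). The gripper opens to 88 mm and grips with 3 to 60 N. Pads are 19 mm wide; open, the fingers measure 130 mm over their backs; the gripper's body (78 mm by 193 mm) begins 47 mm behind the grasp point.
Start: joints at [1.545, 0.359, 0.012, 0, -1.224, -0.288], TCP at [0.208, 0.642, 0.249] pointing down, gripper open.
Joint ranges: [-3.07, 3.07], [-1.43, 2.12], [-1.02, 1.25], [-3.03, 1.67], [-3.05, -0], [-3.03, 3.03]. Speed limits (rad/s): [2.39, 2.39, 3.01, 3.14, 3.14, 3.14].

## Interface

Orientations are given as a unit quaternion [x, y, z, w].
In Python, from workcell import manip gives the robot as it stands. The module is installed in compiled form; this text tells all that it offers.
- The arm moves only by the tool arm_command, never from a script. Its arguments are lists of equal length, an entry for each row: "linear": the shift along the tool's x, y, z in mm, a list of three; "twist": the turn about the tool's z in degrees; "gripper": the closure, from 0 (fully open) to 1 (shut). In form: {"linear": [[tx, ty, tz], ...], "twist": [twist, ...], "gripper": [gripper, ...]}. A call has 1 to 10 rows; each row shifts and turns the commanded pose from where the row before left it, along the tool's axes as they then stand; what a row does not reach is not made up. A row lasts 1/12 s, in which the tool goes at most 41.7 mm and 7.16 degrees, less where a joint would pass 70% of its speed; a pose out of reach is approached as far as the arm can. A call with a gripper value outside its range is refused whole. The fingers move at their own pace and stop on an object; "newtons" is the grip in N (left out, the last holds). Time passes only in rows, so rows that do not move let the fingers close. It gives the time, the measured TCP pose, the force and the opening at its end, in the units of the state.
- manip.sense(): the state, without advancing time (a new reading comes with each control period).
- manip.camera(name): name is "scene" or "top" or "wrist"; returns the picture (480x640x3 uint8, blue, green, red); there is no depth.
- manip.camera_info(name): a dict with "fx", "fy", "cx", "cy" (pixels), "eye" and "rotation" of the camera in the world. Camera axes: x right, y up, looking along -z (the intrinsics and any distortion apply to the point x, -y, -z); pixel columns grow to the right and rows downward; lengths in m; the calibration is good to about 2 mm. A picture is of the moment at which its call begins: read the wrist's pose just before it. camera_info takes no time and is no camera call; for the wrist camera it gives the pose at the moment of the call.
- manip.hand_in(): hands the job in, once; it reports no verdict.
The state is a dict: "clock": time; "joint_positions": joint angles; "qd": joint speeds; "joint_efforts": joint torques, N m; "tcp_pos": TCP position; "tcp_rot": TCP orientation; "wrist_force": force on the tool from outside, world axes, zero at the start; "torque": the same for the moment, N m; "grip_width": finger opening in m.
Only numpy, scipy, OpenCV 4.12 (cv2) and the standard library are available. Lean on these libraries where they do the work, as an engineer would, in place of code of your own. Each camera call takes 0.05 s, during which the arm holds its last target.

## Working session

There is one attempt and no reset: what is moved stays moved. The work goes in short steps, Python scripts to look and compute and a tool call to move; the robot and the scene stay as the last step left them, time stands still between calls to the robot, and variables do not carry over. Pictures are saved under pics/ and viewed, and the job is handed in when it is done.

Besides the shell and the picture viewer there is one more tool, called after "Request:" by a JSON object that holds its "name" and its "arguments". arm_command: Moves the arm, as the interface text tells. Its arguments: {"type":"object","properties":{"linear":{"type":"array","items":{"type":"array","items":{"type":"number"}}},"twist":{"type":"array","items":{"type":"number"}},"gripper":{"type":"array","items":{"type":"number"}},"newtons":{"type":"number"}},"required":["linear","twist","gripper"]}

```bash
mkdir -p pics; ls; python3 - <<'E'
from workcell import manip
import cv2
s=manip.sense()
for k,v in s.items(): print(k,v)
print(manip.finger_overhang)
for n in("scene","top","wrist"):
    print(n,manip.camera_info(n))
    cv2.imwrite(f"pics/{n}0.png",manip.camera(n))
E
```

```text
pics
clock 0.0
joint_positions [ 1.54512976e+00  3.59352847e-01  1.10297004e-02 -3.58402009e-04
 -1.22411891e+00 -2.88098953e-01]
qd [-1.06994246e-03 -1.86302964e-03 -3.76465724e-04 -1.16552687e-03
 -1.68651999e-03 -1.36924788e-05]
joint_efforts [-1.92182000e-03 -5.82713342e+01  2.93054974e+01  6.99724361e+00
  6.81298159e-03 -1.70704088e-04]
tcp_pos [0.20821394 0.64158127 0.24763051]
tcp_rot [ 9.87709234e-01 -1.56300237e-01 -5.93777200e-05  8.37835140e-04]
wrist_force [ 0.19273175 -0.39492019 -0.49082143]
torque [-0.03877231 -0.0107327   0.01300183]
grip_width 0.08736734951031257
0.022
scene {'fx': 433.591818777892, 'fy': 433.591818777892, 'cx': 318.1892998359372, 'cy': 235.52325950960932, 'eye': array([ 0.99186744, -0.23073016,  0.73107452]), 'rotation': array([0.28263103, 0.17727321, 0.48828855, 0.80639209])}
top {'fx': 466.4359025159476, 'fy': 466.4359025159476, 'cx': 321.61747358879273, 'cy': 244.39851489493338, 'eye': array([ 3.16787258e-01, -1.01765583e-03,  1.20550554e+00]), 'rotation': array([ 0.06604894, -0.07078631, -0.70375352,  0.70381661])}
wrist {'fx': 344.7322601760815, 'fy': 344.7322601760815, 'cx': 318.0810318909475, 'cy': 240.20988958344225, 'eye': array([0.27186433, 0.6214651 , 0.38401119]), 'rotation': array([ 0.07338891, -0.09990271,  0.80266578, -0.5834048 ])}
```

View pics/scene0.png

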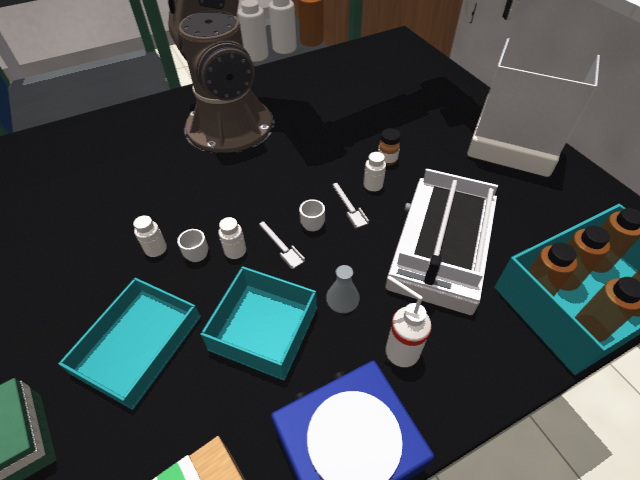

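View pics/top0.png

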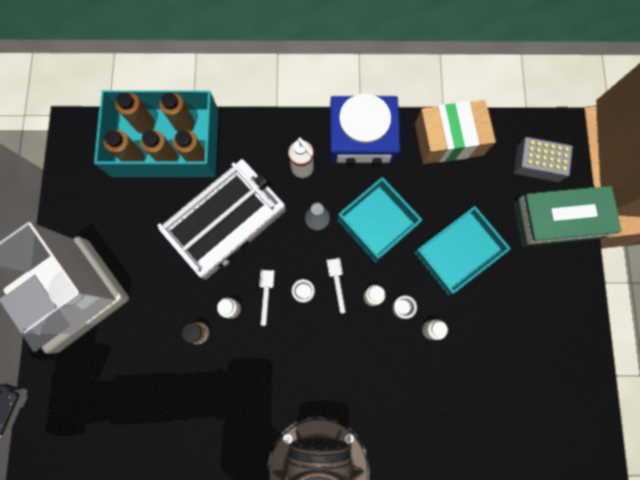

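View pics/wrist0.png

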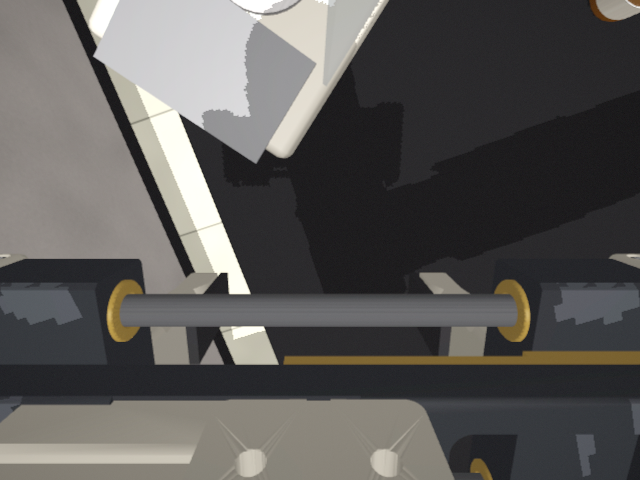

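The pictures show three bottles at top px (375,295), (435,329) and (228,307), and crucibles at (303,290) and (405,306). There are two scoops. The jar is at (196,332), the shaker at (222,218), the tub at (380,218) and the tray at (463,250).

```bash
cat > h.py <<'E'
import numpy as np, cv2
from scipy.spatial.transform import Rotation as R
from workcell import manip
def info(n):
    return manip.camera_info(n)
def ray(ci,u,v):
    d=np.array([(u-ci['cx'])/ci['fx'],-(v-ci['cy'])/ci['fy'],-1.0])
    return np.array(ci['eye']),R.from_quat(ci['rotation']).apply(d)
def onz(ci,u,v,z):
    e,d=ray(ci,u,v); return (e+d*(z-e[2])/d[2])
def proj(ci,p):
    c=R.from_quat(ci['rotation']).inv().apply(np.array(p)-ci['eye'])
    return np.array([ci['cx']+ci['fx']*c[0]/-c[2], ci['cy']-ci['fy']*c[1]/-c[2]])
def tri(c1,p1,c2,p2):
    e1,d1=ray(c1,*p1);e2,d2=ray(c2,*p2)
    A=np.stack([d1,-d2],1);t=np.linalg.lstsq(A,e2-e1,rcond=None)[0]
    a=e1+t[0]*d1;b=e2+t[1]*d2
    return (a+b)/2,np.linalg.norm(a-b)
def crop(img,x0,y0,x1,y1,name,w=800):
    s=min(w/(x1-x0),600/(y1-y0)); o=cv2.resize(img[y0:y1,x0:x1],None,fx=s,fy=s,interpolation=cv2.INTER_CUBIC)
    cv2.imwrite('pics/'+name,o); return s
E
python3 - <<'E'
from h import *
t=info('top');s=info('scene')
print(proj(t,[0,0,0]),proj(s,[0,0,0]))
im=cv2.imread('pics/top0.png');sc=cv2.imread('pics/scene0.png')
print(crop(im,150,150,320,350,'t1.png'),crop(im,250,170,520,350,'t2.png'))
crop(sc,120,110,400,280,'s1.png');crop(sc,360,150,520,320,'s2.png')
hsv=cv2.cvtColor(im,cv2.COLOR_BGR2HSV)
m=((hsv[...,2]>110)&(hsv[...,1]<60)).astype(np.uint8); m[:255]=0;m[345:]=0;m[:,:205]=0;m[:,455:]=0
n,l,st,c=cv2.connectedComponentsWithStats(m)
for i in range(1,n):
    if st[i,4]>20: print(st[i],c[i],onz(t,*c[i],0).round(3))
m=((hsv[...,0]>80)&(hsv[...,0]<100)&(hsv[...,1]>100)&(hsv[...,2]>60)).astype(np.uint8); m[:175]=0
n,l,st,c=cv2.connectedComponentsWithStats(m)
for i in range(1,n):
    if st[i,4]>500:
        r=cv2.minAreaRect(np.argwhere(l==i)[:,::-1].astype(np.float32)); print(r); 
        for z in(0.045,0.065): print(z,[onz(t,*p,z)[:2].round(3) for p in cv2.boxPoints(r)],onz(t,*r[0],z).round(3))
E
```

```text
[317.9216319  470.17385157] [229.16995031 124.20412823]
3.0 2.962962962962963
[205 255  24  23 312] [213.48717949 262.40384615] [0.505 0.273 0.   ]
[326 258  20  56 475] [336.55157895 279.96842105] [ 0.459 -0.048  0.   ]
[259 270  16  56 485] [265.53195876 291.64123711] [0.429 0.136 0.   ]
[291 279  24  24 439] [302.62186788 290.36446469] [0.432 0.04  0.   ]
[365 285  20  21 338] [374.5295858 294.8816568] [ 0.421 -0.146  0.   ]
[393 295  24  24 442] [404.70135747 306.69004525] [ 0.39  -0.223  0.   ]
[217 298  22  20 361] [227.44875346 307.6398892 ] [0.388 0.232 0.   ]
[424 320  24  20 374] [435.95187166 329.72994652] [ 0.332 -0.3    0.   ]
((378.5497741699219, 218.0552978515625), (62.51103973388672, 64.51793670654297), 48.012786865234375)
0.045 [array([ 0.618, -0.04 ]), array([ 0.734, -0.166]), array([ 0.609, -0.27 ]), array([ 0.497, -0.144])] [ 0.614 -0.155  0.045]
0.065 [array([ 0.613, -0.039]), array([ 0.727, -0.163]), array([ 0.604, -0.266]), array([ 0.494, -0.142])] [ 0.608 -0.152  0.065]
((462.33843994140625, 249.79229736328125), (58.67518615722656, 79.1983413696289), 52.1250114440918)
0.045 [array([ 0.528, -0.24 ]), array([ 0.656, -0.407]), array([ 0.534, -0.491]), array([ 0.411, -0.326])] [ 0.531 -0.366  0.045]
0.065 [array([ 0.524, -0.236]), array([ 0.65, -0.4 ]), array([ 0.53 , -0.483]), array([ 0.409, -0.32 ])] [ 0.527 -0.359  0.065]
```

View pics/t1.png

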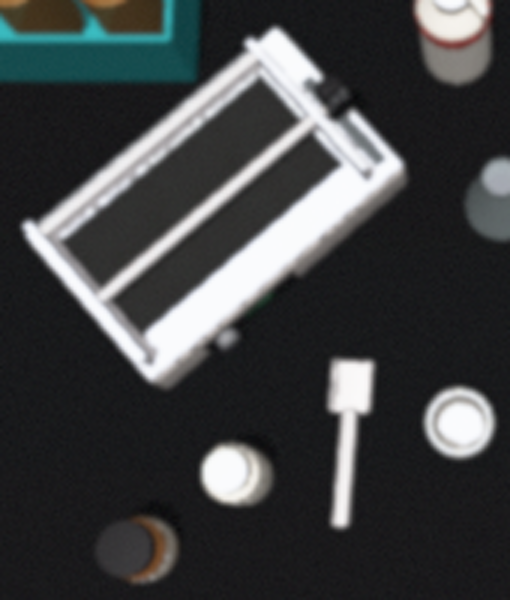

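View pics/t2.png

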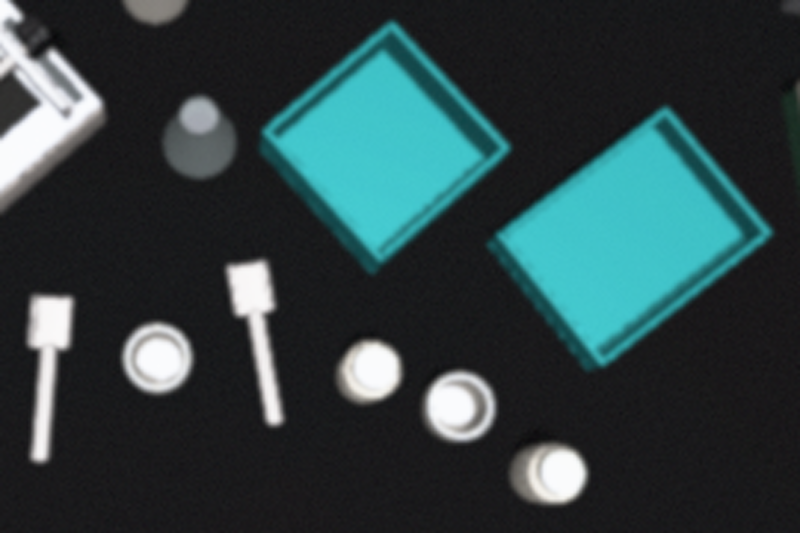

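View pics/s1.png

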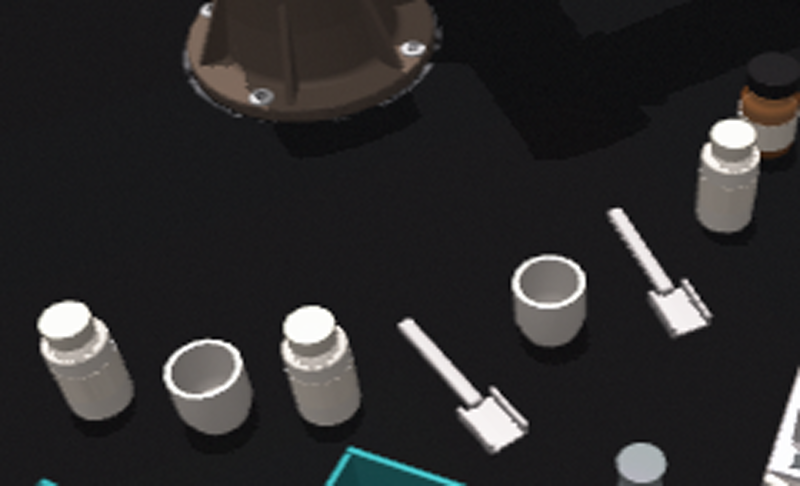

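View pics/s2.png

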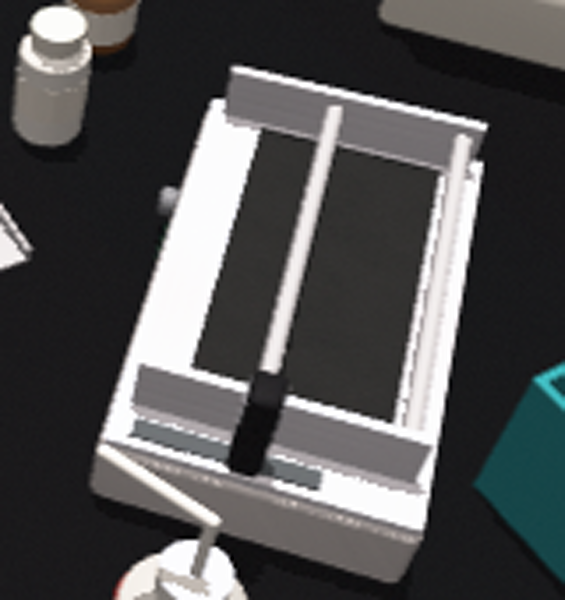

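```bash
python3 - <<'E'
from h import *
t=info('top');s=info('scene')
T1=lambda p:(150+p[0]/3-.33,150+p[1]/3-.33)
T2=lambda p:(250+p[0]/2.963-.33,170+p[1]/2.963-.33)
S1=lambda p:(120+p[0]/2.857-.33,110+p[1]/2.857-.33)
S2=lambda p:(360+p[0]/3.53-.33,150+p[1]/3.53-.33)
for n,a,b,z in [('bC',T1((228,473)),S1((733,134)),.088),('bA',T2((375,371)),S1((310,326)),.088),('bB',T2((562,472)),S1((66,320)),.088),('c1',T2((158,358)),S1((549,282)),.052),('c2',T2((460,406)),S1((206,368)),.052),
 ('sL handle',T1((340,525)),S1((616,213)),.01),('sL tr',T1((352,360)),S1((693,322)),.006),
 ('sR handle',T2((274,424)),S1((405,324)),.01),('sR tr',T2((247,263)),S1((508,437)),.006),
 ('clamp+',T1((105,296)),S2((335,110)),.086),('clamp-',T1((310,122)),S2((270,370)),.086),('fix+',T1((45,230)),S2((462,140)),.086),('fix-',T1((262,58)),S2((415,425)),.086),
 ('pl+ front',T1((155,360)),S2((234,68)),.092),('pl+ rear',T1((28,225)),S2((486,126)),.092),
 ('pl- front',T1((370,172)),S2((142,368)),.092),('pl- rear',T1((250,42)),S2((432,438)),.092),('grip',T1((333,93)),S2((268,388)),.124),
 ('jar',T1((126,548)),S1((775,75)),.08),('flask',T2((199,115)),S1((641,460)),.094)]:
    p,e=tri(t,a,s,b); print(n,p.round(3),round(e,4),'top',onz(t,*a,z)[:2].round(3),'scene',onz(s,*b,z)[:2].round(3))
E
```

```text
bC [0.385 0.221 0.087] 0.0036 top [0.384 0.219] scene [0.386 0.222]
bA [ 0.414 -0.139  0.083] 0.0017 top [ 0.413 -0.139] scene [ 0.419 -0.139]
bB [ 0.333 -0.287  0.087] 0.0007 top [ 0.333 -0.287] scene [ 0.334 -0.286]
c1 [0.428 0.038 0.051] 0.0017 top [0.427 0.037] scene [0.429 0.038]
c2 [ 0.388 -0.213  0.051] 0.0018 top [ 0.387 -0.214] scene [ 0.389 -0.212]
sL handle [0.345 0.141 0.004] 0.0025 top [0.345 0.139] scene [0.351 0.139]
sL tr [0.485 0.132 0.013] 0.0009 top [0.485 0.132] scene [0.48  0.136]
sR handle [ 0.375 -0.061  0.003] 0.0008 top [ 0.375 -0.061] scene [ 0.381 -0.062]
sR tr [ 0.514 -0.039  0.01 ] 0.0001 top [ 0.515 -0.039] scene [ 0.511 -0.037]
clamp+ [0.528 0.327 0.086] 0.0035 top [0.526 0.325] scene [0.528 0.328]
clamp- [0.672 0.164 0.098] 0.0069 top [0.674 0.163] scene [0.667 0.175]
fix+ [0.582 0.379 0.085] 0.0018 top [0.582 0.377] scene [0.584 0.378]
fix- [0.731 0.208 0.094] 0.0107 top [0.73  0.205] scene [0.729 0.219]
pl+ front [0.476 0.284 0.095] 0.0104 top [0.473 0.281] scene [0.475 0.292]
pl+ rear [0.585 0.39  0.093] 0.003 top [0.584 0.389] scene [0.585 0.393]
pl- front [0.633 0.115 0.085] 0.0061 top [0.629 0.111] scene [0.638 0.114]
pl- rear [0.742 0.215 0.094] 0.0021 top [0.742 0.214] scene [0.742 0.217]
grip [0.691 0.143 0.119] 0.0076 top [0.687 0.139] scene [0.695 0.144]
jar [0.326 0.302 0.074] 0.0022 top [0.325 0.299] scene [0.333 0.298]
flask [0.625 0.004 0.096] 0.0007 top [0.625 0.003] scene [0.624 0.005]
```

```bash
python3 - <<'E'
from h import *
im=cv2.imread('pics/top0.png');sc=cv2.imread('pics/scene0.png')
crop(im,240,125,340,225,'t3.png');crop(sc,370,240,470,380,'s3.png')
t=info('top');s=info('scene')
C=np.array([.6085,.251]);
for ang in (41,42,43):
    a=np.radians(ang);x=np.array([np.cos(a),np.sin(a)]);y=np.array([-x[1],x[0]])
    for P in [(-75,-118),(75,-118),(75,118),(-75,118)]:
        w=C+x*P[0]/1e3+y*P[1]/1e3
        print(ang,P,w.round(3),proj(t,[*w,.092]).round(1),proj(s,[*w,.092]).round(1))
E
```

```text
41 (-75, -118) [0.629 0.113] [272.5 207. ] [396.7 250.7]
41 (75, -118) [0.743 0.211] [234.2 163.5] [479.7 275.4]
41 (75, 118) [0.588 0.389] [159.1 223.3] [496.9 186.8]
41 (-75, 118) [0.474 0.291] [197.1 269.2] [425.4 169.1]
42 (-75, -118) [0.632 0.113] [272.3 206.1] [397.6 251.6]
42 (75, -118) [0.743 0.213] [233.3 163.3] [481.  275.1]
42 (75, 118) [0.585 0.389] [159.2 224.3] [496.  186.1]
42 (-75, 118) [0.474 0.289] [198.  269.4] [424.3 169.3]
43 (-75, -118) [0.634 0.114] [272.2 205.2] [398.5 252.4]
43 (75, -118) [0.744 0.216] [232.4 163. ] [482.3 274.9]
43 (75, 118) [0.583 0.388] [159.3 225.2] [495.  185.4]
43 (-75, 118) [0.473 0.286] [199.  269.7] [423.3 169.5]
```

View pics/t3.png

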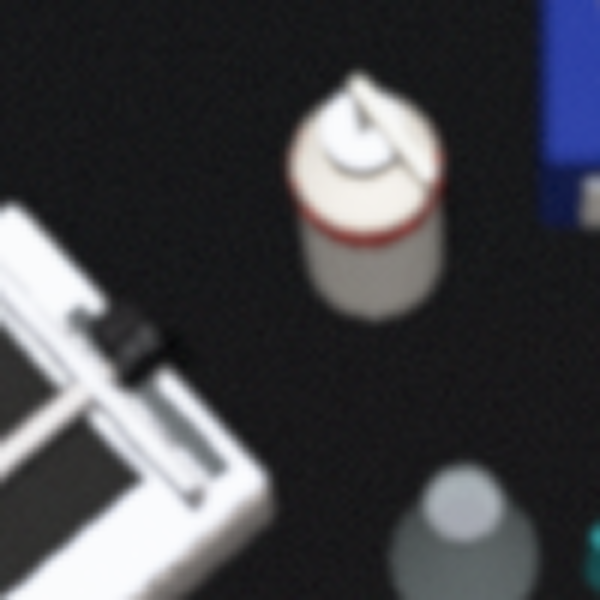

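View pics/s3.png

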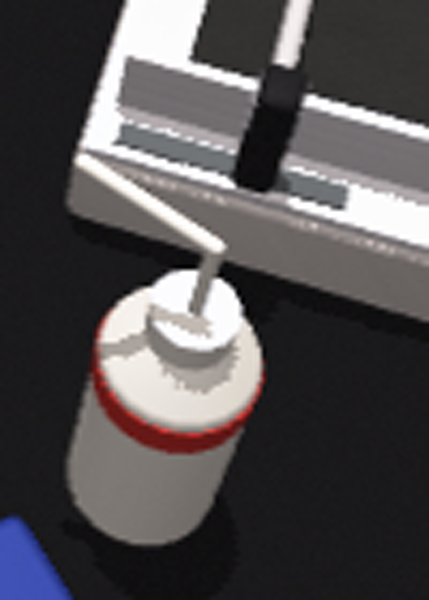

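```bash
python3 - <<'E'
from h import *
t=info('top');s=info('scene')
T=lambda p:(240+p[0]/6-.4,125+p[1]/6-.4)
S=lambda p:(370+p[0]/4.29-.4,240+p[1]/4.29-.4)
for n,a,b in [('sp1',(357,75),(218,248)),('sp2',(432,185),(80,158)),('cap',(362,135),(195,310)),('grip',(133,335),(280,85)),('red',(365,168),(180,360))]:
    p,e=tri(t,T(a),s,S(b)); print(n,p.round(3),round(e,4))
print(onz(t,*T((365,165)),.13),onz(t,*T((133,335)),.124))
E
```

```text
sp1 [0.77  0.044 0.189] 0.0006
sp2 [0.723 0.017 0.198] 0.0036
cap [0.767 0.045 0.14 ] 0.0021
grip [0.691 0.141 0.121] 0.0084
red [0.768 0.045 0.103] 0.0018
[0.7577378  0.04333014 0.13      ] [0.68711158 0.13676388 0.124     ]
```

```bash
cat >> h.py <<'E'
def pose():
    s=manip.sense(); r=R.from_quat(s['tcp_rot']); x=r.apply([1,0,0]); th=np.degrees(np.arctan2(x[1],x[0])); return s,np.array(s['tcp_pos']),th
def plan(x,y,z,theta=None):
    """tool-frame twist first, then shift"""
    s,p,th=pose()
    tw=0 if theta is None else (th-theta+180)%360-180
    a=np.radians(th-tw); d=np.array([x,y,z])-p
    t=np.array([d[0]*np.cos(a)+d[1]*np.sin(a), d[0]*np.sin(a)-d[1]*np.cos(a), -d[2]])*1000
    print('t',round(s['clock'],2),'at',p.round(4),'th',round(th,1),'twist',round(tw,1),'shift',t.round(1),'len',round(np.linalg.norm(t)),'grip',round(s['grip_width'],4),'F',np.round(s['wrist_force'],1),'j6',round(s['joint_positions'][5],2))
SH=np.array([.6085,.251])
def shk(x,y,ang=42.):
    a=np.radians(ang);return SH+np.array([np.cos(a)*x-np.sin(a)*y,np.sin(a)*x+np.cos(a)*y])
E
python3 -c "
from h import *
plan(.691,.141,.2,-48)"
```

```text
t 0.15 at [0.2082 0.6417 0.2478] th -18.0 twist 30.0 shift [695.1 -23.7  47.8] len 697 grip 0.0878 F [-0.3  0.6  0.3] j6 -0.29
```

```bash
python3 - <<'E'
from h import *
t=info('top');s=info('scene')
print('base corner top',[onz(t,*p,.03).round(3) for p in [(128,293),(80,240),(48,352)]])
print('scene base',[onz(s,*p,.03).round(3) for p in [(470,152),(556,170),(482,112)]])
# glass top corners
for a,b in [((30,226),(598,62)),((0,232),(597,83)),((76,265),(506,42))]:
    p,e=tri(t,a,s,b);print(p.round(3),e)
im=cv2.imread('pics/top0.png');sc=cv2.imread('pics/scene0.png')
crop(im,0,210,140,370,'t4.png');crop(sc,440,0,640,180,'s4.png')
E
```

```text
base corner top [array([0.423, 0.477, 0.03 ]), array([0.559, 0.611, 0.03 ]), array([0.279, 0.661, 0.03 ])]
scene base [array([0.425, 0.474, 0.03 ]), array([0.571, 0.61 , 0.03 ]), array([0.312, 0.61 , 0.03 ])]
[0.541 0.589 0.288] 0.019013341162844796
[0.531 0.676 0.219] 0.018419264293119648
[0.446 0.455 0.323] 0.012965767309088638
```

View pics/t4.png

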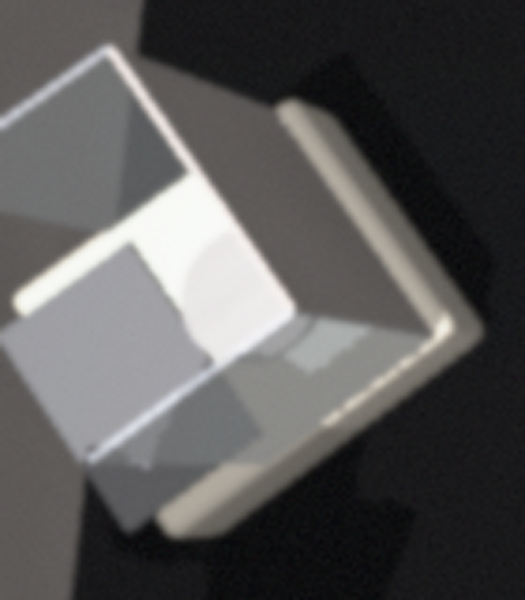

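View pics/s4.png

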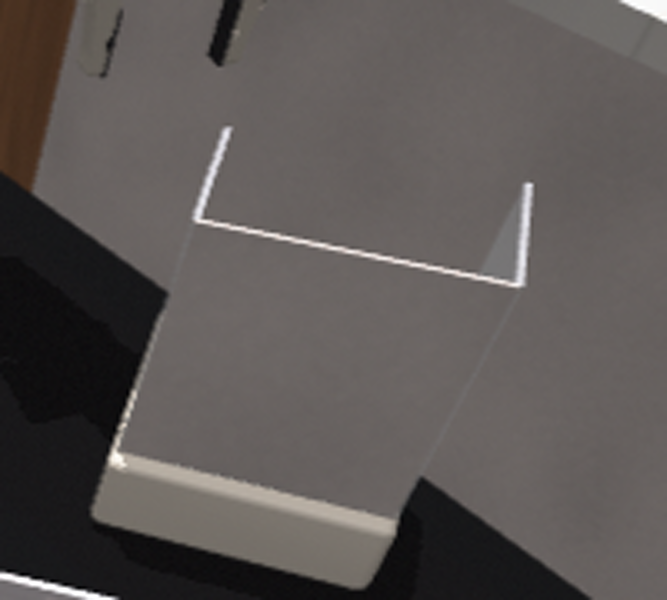

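```bash
python3 - <<'E'
from h import *
plan(.25,.36,.25); plan(.5,.12,.25)
t=info('top');s=info('scene');print(tri(t,(78.4,292.4),s,(499.2,65.1)))
E
```

```text
t 0.15 at [0.2082 0.6417 0.2478] th -18.0 twist 0 shift [126.7 255.1  -2.2] len 285 grip 0.0878 F [-0.3  0.6  0.3] j6 -0.29
t 0.15 at [0.2082 0.6417 0.2478] th -18.0 twist 0 shift [438.6 406.1  -2.2] len 598 grip 0.0878 F [-0.3  0.6  0.3] j6 -0.29
(array([0.40625557, 0.49467373, 0.24217592]), np.float64(0.004525212989742793))
```

Request:
{"name": "arm_command", "arguments": {"linear": [[16,32,0],[16,32,0],[16,32,0],[16,32,0],[16,32,0],[16,32,0],[16,32,0],[16,32,0]], "twist": [0,0,0,0,0,0,0,0], "gripper": [0,0,0,0,0,0,0,0]}}

```text
clock: 0.82
tcp_pos: [0.2511, 0.3571, 0.2483]
tcp_rot: [0.988, -0.156, -0.0, 0.0]
wrist_force: [0.6, -0.8, 0.7]
grip_width: 0.0875
```

Request:
{"name": "arm_command", "arguments": {"linear": [[32,16,0],[32,16,0],[32,16,0],[32,16,0],[32,16,0],[32,16,0],[32,16,0],[32,16,0],[32,16,0],[32,16,0]], "twist": [0,0,0,0,0,0,0,0,0,0], "gripper": [0,0,0,0,0,0,0,0,0,0]}}

```text
clock: 1.65
tcp_pos: [0.507, 0.1064, 0.2485]
tcp_rot: [0.988, -0.156, -0.0, -0.0]
wrist_force: [0.0, 2.4, -0.2]
grip_width: 0.0879
```

Request:
{"name": "arm_command", "arguments": {"linear": [[0,0,0],[0,0,0],[0,0,0],[0,0,0],[0,0,0],[0,0,0]], "twist": [6,6,6,6,6,0], "gripper": [0,0,0,0,0,0]}}

```text
clock: 2.15
tcp_pos: [0.5059, 0.1078, 0.2483]
tcp_rot: [0.913, -0.409, -0.0, 0.0]
wrist_force: [-0.7, -0.4, -0.5]
grip_width: 0.0878
```

```bash
python3 - <<'E'
from h import *
plan(.691,.141,.23,-48)
cv2.imwrite('pics/w1.png',manip.camera('wrist'))
E
```

```text
t 2.15 at [0.5059 0.1078 0.2483] th -48.3 twist -0.3 shift [  99.2 -159.7   18.3] len 189 grip 0.0878 F [-0.7 -0.4 -0.5] j6 0.14
```

View pics/w1.png

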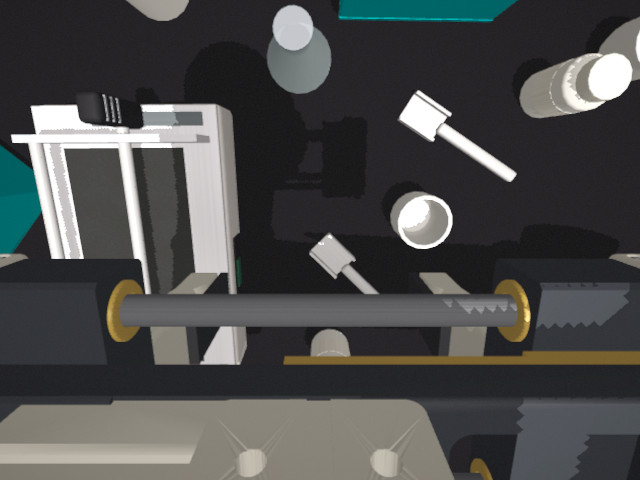

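```bash
python3 - <<'E'
from h import *
im=cv2.imread('pics/w1.png')
print(crop(im,0,80,260,270,'w1a.png'))
w=info('wrist')
for n,p,z in [('pl- rear',(14,138),.092),('pl- front',(208,138),.092),('c1 rim',(424,221),.052),('gripc',(93,108),.124),('sR tr',(420,103),.01)]:
    print(n,onz(w,*p,z).round(4))
E
```

```text
3.076923076923077
pl- rear [0.7424 0.2165 0.092 ]
pl- front [0.6252 0.1106 0.092 ]
c1 rim [0.4302 0.0375 0.052 ]
gripc [0.6903 0.1435 0.124 ]
sR tr [ 0.5068 -0.047   0.01  ]
```

View pics/w1a.png

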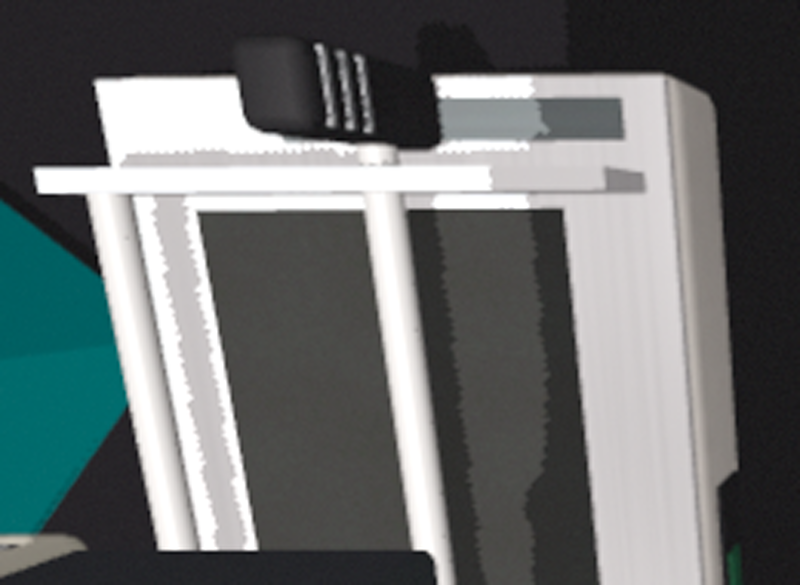

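```bash
python3 - <<'E'
from h import *
w=info('wrist')
a=onz(w,11.2,138.3,.092)[:2];b=onz(w,196.4,138.3,.092)[:2]
d=a-b;print(a,b,np.linalg.norm(d),np.degrees(np.arctan2(d[1],d[0])))
u=d/np.linalg.norm(d);n=np.array([-u[1],u[0]]);print('center',(a+b)/2+n*.118)
print('grip',onz(w,88.2,106.3,.124))
plan(.692,.1425,.2,-48)
E
```

```text
[0.74393104 0.21826727] [0.6321081 0.1171333] 0.15077284894257448 42.12655854541774
center [0.60886865 0.25521675]
grip [0.69341835 0.14485926 0.124     ]
t 2.2 at [0.5059 0.1079 0.2484] th -47.9 twist 0.1 shift [  98.8 -161.4   48.4] len 195 grip 0.0873 F [0.3 0.1 0.4] j6 0.15
```

Request:
{"name": "arm_command", "arguments": {"linear": [[16,-27,0],[16,-27,0],[16,-27,10],[16,-27,10],[17,-27,15],[17,-27,15],[0,0,0],[0,0,0]], "twist": [0,0,0,0,0,0,0,0], "gripper": [0.35,0.35,0.35,0.35,0.35,0.35,0.35,0.35], "newtons": 20}}

```text
clock: 2.87
tcp_pos: [0.6922, 0.1435, 0.1948]
tcp_rot: [0.914, -0.405, -0.002, 0.002]
wrist_force: [0.1, -0.3, -0.4]
grip_width: 0.0571
```

```bash
sed -i 's/SH=np.array.*/SH=np.array([.6087,.253])/' h.py; python3 - <<'E'
from h import *
plan(.692,.1435,.113,-48)
cv2.imwrite('pics/w2.png',manip.camera('wrist'))
cv2.imwrite('pics/sc2.png',manip.camera('scene'))
E
```

```text
t 2.87 at [0.6922 0.1435 0.1948] th -47.8 twist 0.2 shift [-0.2  0.2 81.8] len 82 grip 0.0571 F [ 0.1 -0.3 -0.4] j6 0.26
```

View pics/w2.png

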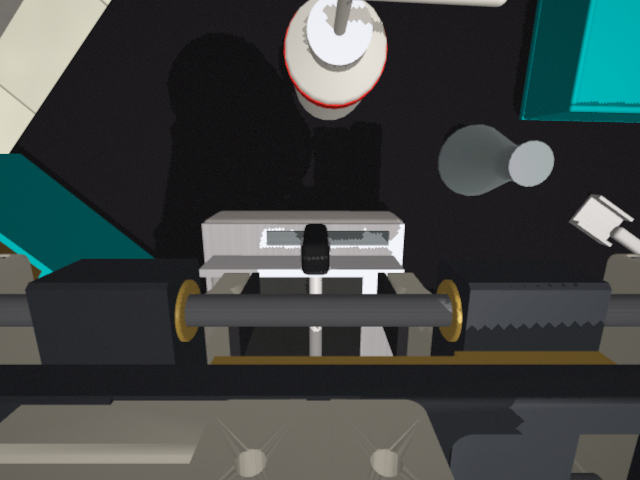

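View pics/sc2.png

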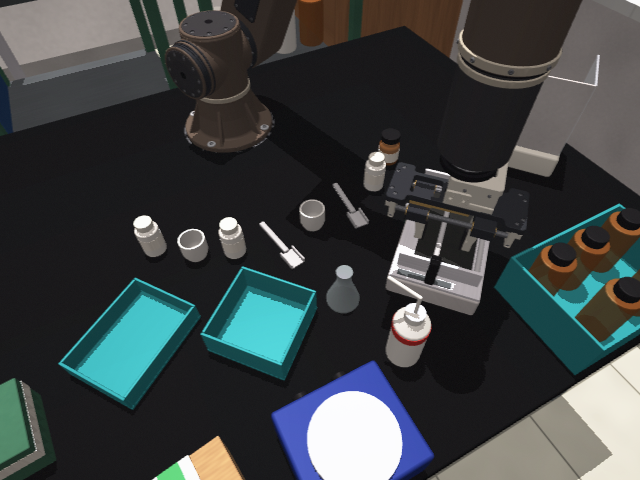

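```bash
python3 - <<'E'
from h import *
w=info('wrist');print(proj(w,[.692,.1435,.124]), onz(w,316,250,.124)); im=cv2.imread('pics/w2.png');crop(im,200,200,420,370,'w2a.png')
E
```

```text
[318.94822175 259.61283378] [0.69767742 0.14002465 0.124     ]
```

View pics/w2a.png

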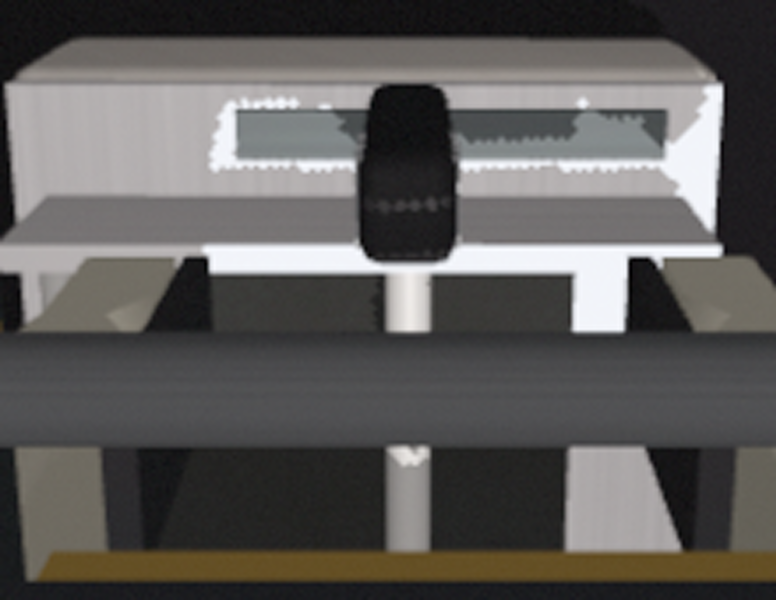

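Request:
{"name": "arm_command", "arguments": {"linear": [[-2,-1,20],[0,0,20],[0,0,20],[0,0,14],[0,0,8],[0,0,0],[0,0,0],[0,0,0],[0,0,0],[0,0,0]], "twist": [0,0,0,0,0,0,0,0,0,0], "gripper": [0.35,0.35,0.35,0.35,0.35,0.35,1,1,1,1], "newtons": 20}}

```text
clock: 3.8
tcp_pos: [0.6919, 0.146, 0.1179]
tcp_rot: [0.914, -0.406, 0.001, -0.001]
wrist_force: [-0.0, 0.5, 0.6]
grip_width: 0.0357
```

Request:
{"name": "arm_command", "arguments": {"linear": [[0,0,0],[0,0,0]], "twist": [0,0], "gripper": [1,1]}}

```text
clock: 3.97
tcp_pos: [0.6916, 0.1459, 0.117]
tcp_rot: [0.914, -0.407, 0.0, -0.0]
wrist_force: [-0.2, -0.2, -0.5]
grip_width: 0.0226
```

```bash
python3 - <<'E'
from h import *
plan(.692,.1435,.113,-48)
E
```

```text
t 3.97 at [0.6916 0.1459 0.117 ] th -48.0 twist 0.0 shift [2.  1.3 4. ] len 5 grip 0.0226 F [-0.2 -0.2 -0.5] j6 0.25
```

Request:
{"name": "arm_command", "arguments": {"linear": [[0,0,0],[0,0,0],[0,5,0],[0,8,0],[0,8,0],[0,8,0],[0,8,0],[0,4,0],[0,0,0]], "twist": [0,0,0,0,0,0,0,0,0], "gripper": [1,1,1,1,1,1,1,1,1]}}

```text
clock: 4.72
tcp_pos: [0.6598, 0.1172, 0.1168]
tcp_rot: [0.913, -0.407, -0.0, 0.0]
wrist_force: [-1.2, -0.7, 2.2]
grip_width: 0.0177
```

```bash
python3 - <<'E'
from h import *
plan(.692,.1435,.113,-48)
cv2.imwrite('pics/w3.png',manip.camera('wrist'))
E
```

```text
t 4.72 at [0.6598 0.1172 0.1168] th -48.0 twist -0.0 shift [  2.  -41.6   3.8] len 42 grip 0.0177 F [-1.2 -0.7  2.2] j6 0.27
```

View pics/w3.png

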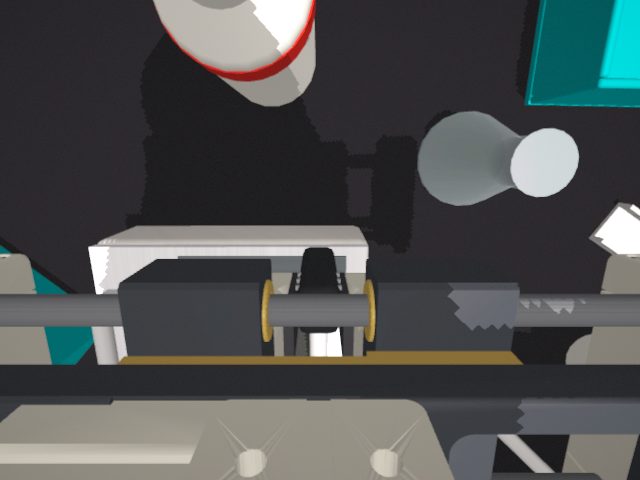

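The grip is held at about (318,290) and has moved right with the jaws. Next I push in small rows until the force shows the end stop.

Request:
{"name": "arm_command", "arguments": {"linear": [[0,2,0],[0,2,0],[0,1,0],[0,1,0]], "twist": [0,0,0,0], "gripper": [1,1,1,1]}}

```text
clock: 5.1
tcp_pos: [0.6585, 0.116, 0.1168]
tcp_rot: [0.914, -0.406, 0.001, -0.002]
wrist_force: [8.6, 8.3, -3.1]
grip_width: 0.0182
```

Request:
{"name": "arm_command", "arguments": {"linear": [[0,1,0],[0,1,0],[0,0,0]], "twist": [0,0,0], "gripper": [1,1,1]}}

```text
clock: 5.35
tcp_pos: [0.6584, 0.116, 0.1168]
tcp_rot: [0.914, -0.406, 0.002, -0.003]
wrist_force: [11.4, 10.8, -3.9]
grip_width: 0.0178
```

Request:
{"name": "arm_command", "arguments": {"linear": [[0,-3,0],[0,-3,0],[0,0,0],[0,0,0],[0,0,0],[0,0,0],[0,0,-15],[0,0,-25],[0,0,-30],[0,0,-30]], "twist": [0,0,0,0,0,0,0,0,0,0], "gripper": [1,1,0.6,0.5,0.4,0.35,0.35,0.35,0.35,0.35]}}

```text
clock: 6.18
tcp_pos: [0.6588, 0.1166, 0.2169]
tcp_rot: [0.914, -0.407, -0.001, 0.001]
wrist_force: [1.6, 0.0, -0.0]
grip_width: 0.0565
```

```bash
python3 - <<'E'
from h import *
cv2.imwrite('pics/w4.png',manip.camera('wrist'))
plan(.385,.2205,.23,-48)
for q in (-65,0,65): print(q,shk(.030,q/1e3).round(4))
E
```

```text
t 6.23 at [0.6619 0.1172 0.2248] th -47.9 twist 0.1 shift [-262.1  136.6   -5.2] len 296 grip 0.0566 F [4.1 0.1 7.2] j6 0.27
-65 [0.6745 0.2248]
0 [0.631  0.2731]
65 [0.5875 0.3214]
```

View pics/w4.png

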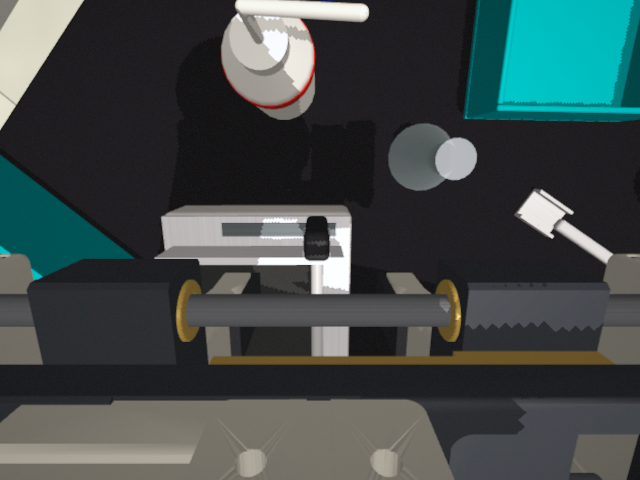

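Request:
{"name": "arm_command", "arguments": {"linear": [[-33,17,0],[-33,17,0],[-33,17,0],[-33,17,0],[-33,17,0],[-33,17,0],[-33,17,0],[-32,18,0],[0,0,0]], "twist": [0,0,0,0,0,0,0,0,0], "gripper": [0,0,0,0,0,0,0,0,0]}}

```text
clock: 6.98
tcp_pos: [0.3772, 0.2213, 0.2167]
tcp_rot: [0.914, -0.405, -0.001, -0.001]
wrist_force: [0.8, -1.0, -1.4]
grip_width: 0.0876
```

```bash
python3 - <<'E'
from h import *
plan(.385,.2205,.057,-48)
cv2.imwrite('pics/w5.png',manip.camera('wrist'))
E
```

```text
t 6.98 at [0.3772 0.2213 0.2167] th -47.8 twist 0.2 shift [  5.8  -5.3 159.7] len 160 grip 0.0876 F [ 0.8 -1.  -1.4] j6 -0.25
```

View pics/w5.png

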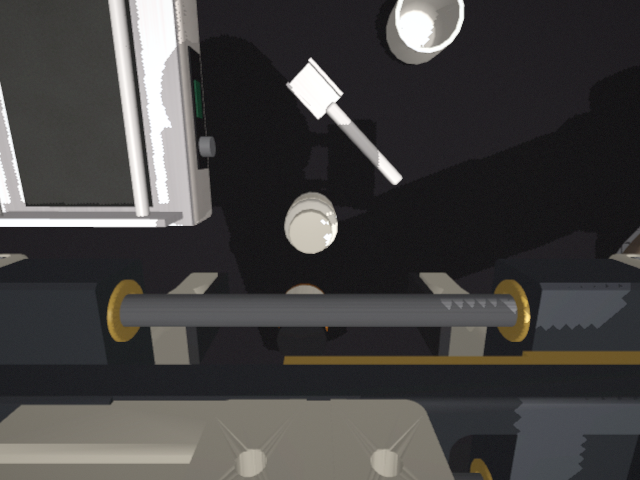

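```bash
python3 - <<'E'
from h import *
w=info('wrist');print(onz(w,311,234,.088))
print('scoopL',onz(w,396,180,.01),onz(w,314,88,.008), 'c1',onz(w,428,18,.052))
E
```

```text
[0.38673791 0.22273812 0.088     ]
scoopL [0.35031201 0.14070496 0.01      ] [0.46650874 0.13246039 0.008     ] c1 [0.42954792 0.04090051 0.052     ]
```

Request:
{"name": "arm_command", "arguments": {"linear": [[6,-7,20],[0,0,30],[0,0,30],[0,0,30],[0,0,30],[0,0,20],[0,0,0],[0,0,0],[0,0,0],[0,0,0]], "twist": [0,0,0,0,0,0,0,0,0,0], "gripper": [0,0,0,0,0,0,0,0.6,0.6,0.6], "newtons": 15}}

```text
clock: 7.87
tcp_pos: [0.3918, 0.2217, 0.058]
tcp_rot: [0.914, -0.407, 0.0, -0.001]
wrist_force: [0.4, 0.2, 0.5]
grip_width: 0.0731
```

Request:
{"name": "arm_command", "arguments": {"linear": [[0,0,0],[0,0,0],[0,0,0],[0,0,0]], "twist": [0,0,0,0], "gripper": [0.7,0.7,0.7,0.7]}}

```text
clock: 8.2
tcp_pos: [0.3908, 0.2208, 0.057]
tcp_rot: [0.914, -0.407, -0.0, -0.0]
wrist_force: [-1.1, -2.6, 1.5]
grip_width: 0.0467
```

```bash
python3 - <<'E'
from h import *
p=shk(.03,.068); plan(*p,.23,-48)
cv2.imwrite('pics/w6.png',manip.camera('wrist'))
E
```

```text
t 8.2 at [0.3908 0.2208 0.057 ] th -48.0 twist 0.0 shift [  53.9 -213.5 -173. ] len 280 grip 0.0467 F [-1.1 -2.6  1.5] j6 -0.22
```

View pics/w6.png

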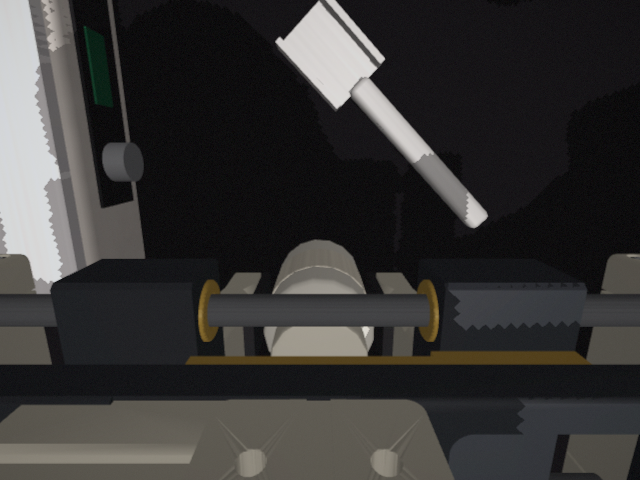

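Request:
{"name": "arm_command", "arguments": {"linear": [[0,0,-20],[0,0,-35],[0,0,-35],[0,0,-30],[9,-36,-10],[9,-36,0],[9,-36,0],[9,-36,0],[9,-36,0],[9,-33,0]], "twist": [0,0,0,0,0,0,0,0,0,0], "gripper": [0.7,0.7,0.7,0.7,0.7,0.7,0.7,0.7,0.7,0.7]}}

```text
clock: 9.08
tcp_pos: [0.5869, 0.3242, 0.186]
tcp_rot: [0.914, -0.407, -0.0, 0.0]
wrist_force: [-0.8, 0.0, -0.6]
grip_width: 0.0456
```

Request:
{"name": "arm_command", "arguments": {"linear": [[0,0,0],[0,0,0]], "twist": [0,0], "gripper": [0.7,0.7]}}

```text
clock: 9.25
tcp_pos: [0.5861, 0.3237, 0.1844]
tcp_rot: [0.913, -0.407, -0.001, 0.001]
wrist_force: [0.2, -0.4, -0.9]
grip_width: 0.0458
```

```bash
python3 - <<'E'
from h import *
p=shk(.03,.068); plan(*p,.114,-48)
cv2.imwrite('pics/w7.png',manip.camera('wrist'))
cv2.imwrite('pics/sc7.png',manip.camera('scene'))
E
```

```text
t 9.25 at [0.5861 0.3237 0.1844] th -48.0 twist -0.0 shift [-0.4  0.5 70.4] len 70 grip 0.0458 F [ 0.2 -0.4 -0.9] j6 -0.06
```

View pics/w7.png

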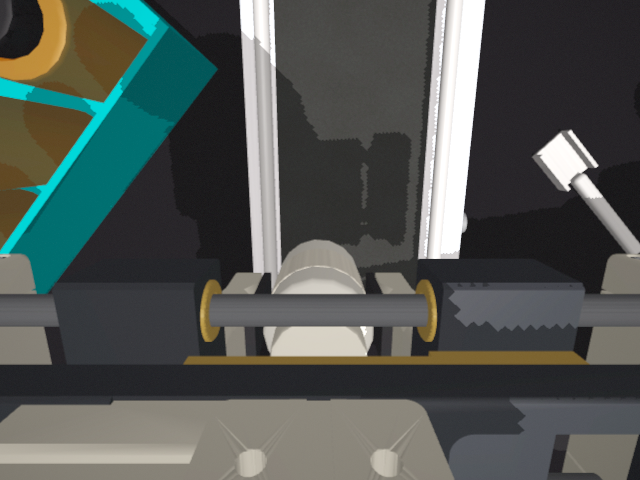

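View pics/sc7.png

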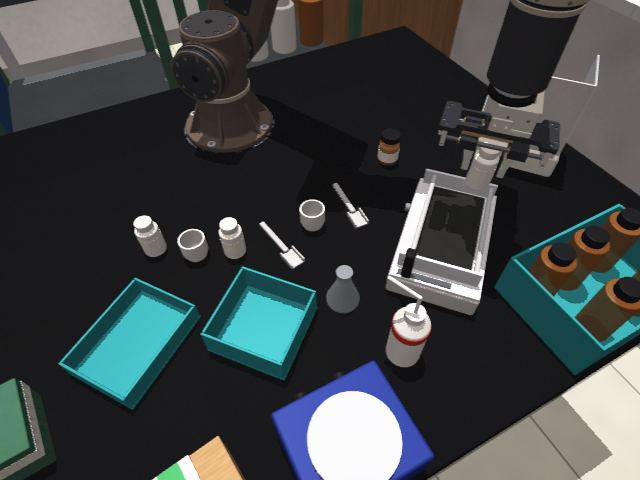

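```bash
python3 - <<'E'
from h import *
t=info('top')
for p in [(217,177),(97,176)]: print(onz(t,*p,0)[:2].round(3))
for p in [(217,152),(97,150),(217,165)]: print(onz(t,*p,.1)[:2].round(3))
for q in (.068,0,-.068):
  c=shk(.03,q); a=np.radians(42);x=np.array([np.cos(a),np.sin(a)]);y=np.array([-x[1],x[0]])
  print([ (c+.1*x+s*.042*y).round(3) for s in(-1,1)])
E
```

```text
[0.739 0.274]
[0.741 0.598]
[0.77  0.254]
[0.775 0.554]
[0.735 0.252]
[array([0.688, 0.359]), array([0.632, 0.422])]
[array([0.733, 0.309]), array([0.677, 0.371])]
[array([0.779, 0.258]), array([0.723, 0.321])]
```

```bash
python3 - <<'E'
from h import *
t=info('top');s=info('scene')
tops=[(127,103),(171,101),(187,143),(152,142),(117,143)]
sc=[(631,222),(592,237),(560,255),(629,288)]
for a in tops:
  for b in sc:
    p,e=tri(t,a,s,b)
    if e<.02: print(a,b,p.round(3),round(e,4))
# wall rim near corner
for a in [(217,177),(217,170),(217,165)]: print(a,[ (z,onz(t,*a,z)[:2].round(3)) for z in (0,.1)])
print(proj(s,[.74,.27,0]),proj(s,[.74,.26,.1]),proj(s,[.74,.27,.07]))
E
```

```text
(171, 101) (629, 288) [0.889 0.366 0.141] 0.0056
(187, 143) (560, 255) [0.786 0.327 0.13 ] 0.0128
(152, 142) (592, 237) [0.785 0.409 0.131] 0.0059
(117, 143) (631, 222) [0.789 0.501 0.124] 0.0152
(117, 143) (629, 288) [ 0.858  0.574 -0.056] 0.0077
(217, 177) [(0, array([0.739, 0.274])), (0.1, array([0.704, 0.251]))]
(217, 170) [(0, array([0.759, 0.275])), (0.1, array([0.722, 0.252]))]
(217, 165) [(0, array([0.773, 0.275])), (0.1, array([0.735, 0.252]))]
[489.1998553  288.86194489] [501.52347504 261.10342912] [500.4993477  268.55219267]
```

Request:
{"name": "arm_command", "arguments": {"linear": [[0,0,20],[0,0,25],[0,0,14],[0,0,6],[0,0,3],[0,0,1],[0,0,1],[0,0,0],[0,0,0]], "twist": [0,0,0,0,0,0,0,0,0], "gripper": [0.7,0.7,0.7,0.7,0.7,0.7,0.7,0.7,0.7]}}

```text
clock: 10.1
tcp_pos: [0.5856, 0.3237, 0.1176]
tcp_rot: [0.914, -0.407, 0.0, -0.001]
wrist_force: [-0.5, 0.3, -1.2]
grip_width: 0.0457
```

Request:
{"name": "arm_command", "arguments": {"linear": [[0,0,1],[0,0,1],[0,0,1],[0,0,0]], "twist": [0,0,0,0], "gripper": [0.7,0.7,0.7,0.7]}}

```text
clock: 10.43
tcp_pos: [0.5852, 0.3233, 0.1133]
tcp_rot: [0.914, -0.407, -0.0, 0.0]
wrist_force: [-0.2, 0.4, -1.5]
grip_width: 0.0458
```

Request:
{"name": "arm_command", "arguments": {"linear": [[0,0,1],[0,0,0],[0,0,0],[0,0,0],[0,0,0],[0,0,-20],[0,0,-30],[0,0,-30]], "twist": [0,0,0,0,0,0,0,0], "gripper": [0.7,0.4,0.3,0.3,0.3,0.3,0.3,0.3]}}

```text
clock: 11.1
tcp_pos: [0.5848, 0.323, 0.1924]
tcp_rot: [0.914, -0.407, -0.0, 0.001]
wrist_force: [1.0, 0.7, 0.3]
grip_width: 0.0614
```

```bash
python3 - <<'E'
from h import *
cv2.imwrite('pics/sc8.png',manip.camera('scene'));cv2.imwrite('pics/t8.png',manip.camera('top'))
plan(.414,-.139,.21,-48)
E
```

```text
t 11.2 at [0.5878 0.325  0.1986] th -47.9 twist 0.1 shift [228.6 439.6 -11.4] len 496 grip 0.0612 F [0.8 1.1 0. ] j6 -0.06
```

View pics/sc8.png

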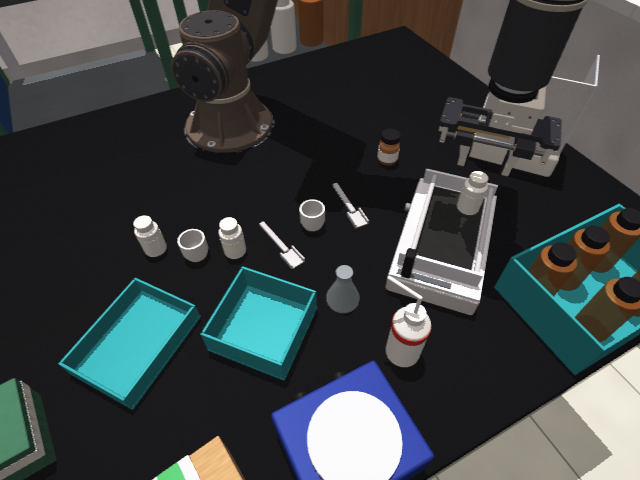

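Request:
{"name": "arm_command", "arguments": {"linear": [[18,36,-1],[18,36,-1],[18,36,-1],[18,36,-1],[18,36,-1],[18,36,-1],[18,36,-1],[18,36,-1],[18,36,-1],[18,36,-1]], "twist": [0,0,0,0,0,0,0,0,0,0], "gripper": [0.2,0.2,0.2,0.2,0.2,0.2,0.2,0.2,0.2,0.2]}}

```text
clock: 12.03
tcp_pos: [0.4373, -0.0528, 0.2028]
tcp_rot: [0.914, -0.406, 0.0, -0.0]
wrist_force: [1.3, -0.3, 0.2]
grip_width: 0.07
```

```bash
python3 - <<'E'
from h import *
cv2.imwrite('pics/w9.png',manip.camera('wrist'))
plan(.414,-.139,.21,-48)
E
```

```text
t 12.08 at [ 0.434  -0.057   0.2026] th -48.1 twist -0.1 shift [47.6 69.8 -7.4] len 85 grip 0.0701 F [-5.1 -5.3 -1.4] j6 0.41
```

View pics/w9.png

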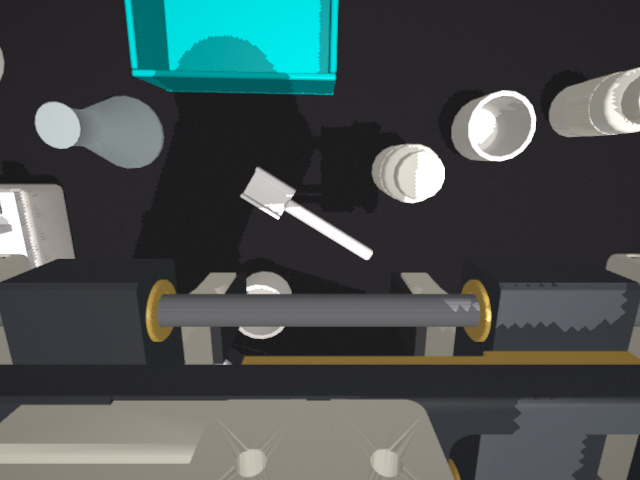

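```bash
python3 - <<'E'
from h import *
im=manip.camera('wrist');w=info('wrist');cv2.imwrite('pics/w10.png',im)
crop(im,360,60,640,220,'w10a.png');print(w['eye'],pose()[1])
plan(.414,-.139,.21,-48)
E
```

```text
[ 0.48067991 -0.10394321  0.33905414] [ 0.43578196 -0.05488933  0.20276888]
t 12.13 at [ 0.4358 -0.0549  0.2028] th -48.2 twist -0.2 shift [47.9 72.5 -7.2] len 87 grip 0.07 F [1.6 0.3 0.5] j6 0.4
```

View pics/w10a.png

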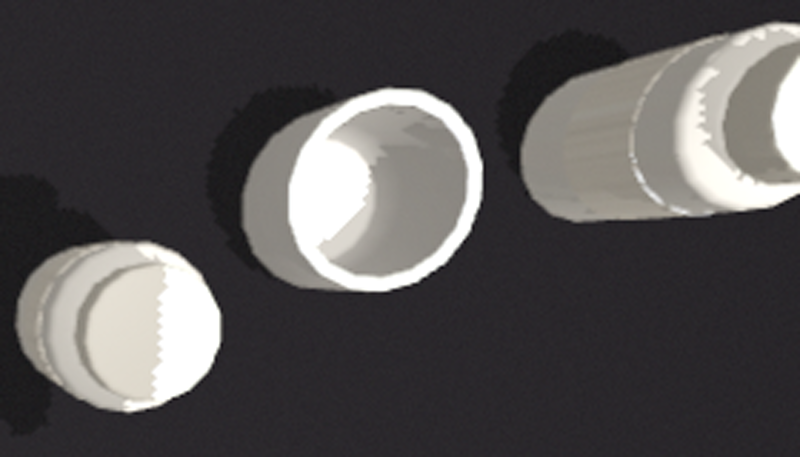

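```bash
python3 - <<'E'
from h import *
w=info('wrist')
a=onz(w,412.2,177.3,.088);c=onz(w,494.8,126.2,.052);print(a,c)
plan(a[0],a[1],.057,-48)
E
```

```text
[ 0.41882729 -0.13620966  0.088     ] [ 0.38978327 -0.21245823  0.052     ]
t 12.13 at [ 0.4358 -0.0549  0.2028] th -48.2 twist -0.2 shift [ 49.1  67.  145.8] len 168 grip 0.07 F [1.6 0.3 0.5] j6 0.4
```

Request:
{"name": "arm_command", "arguments": {"linear": [[24,34,0],[25,34,0],[0,0,10],[0,0,25],[0,0,30],[0,0,30],[0,0,30],[0,0,20],[0,0,0],[0,0,0]], "twist": [0,0,0,0,0,0,0,0,0,0], "gripper": [0.2,0.2,0.2,0.2,0.2,0.2,0.2,0.2,0.2,0.2]}}

```text
clock: 12.97
tcp_pos: [0.4204, -0.1327, 0.0572]
tcp_rot: [0.914, -0.406, -0.001, 0.001]
wrist_force: [0.6, 0.2, 0.7]
grip_width: 0.0704
```

Request:
{"name": "arm_command", "arguments": {"linear": [[0,0,0],[0,0,0],[0,0,0],[0,0,0],[0,0,0]], "twist": [0,0,0,0,0], "gripper": [0.7,0.7,0.7,0.7,0.7]}}

```text
clock: 13.38
tcp_pos: [0.4209, -0.1327, 0.0584]
tcp_rot: [0.914, -0.407, 0.001, -0.0]
wrist_force: [-3.1, -1.1, 6.1]
grip_width: 0.0454
```

```bash
python3 - <<'E'
from h import *
cv2.imwrite('pics/w11.png',manip.camera('wrist'))
plan(*shk(.03,.004),.114,-48)
E
```

```text
t 13.43 at [ 0.421  -0.1328  0.0584] th -48.0 twist 0.0 shift [-165.  -427.6  -55.6] len 462 grip 0.0454 F [-3.1  0.4  9. ] j6 0.59
```

View pics/w11.png

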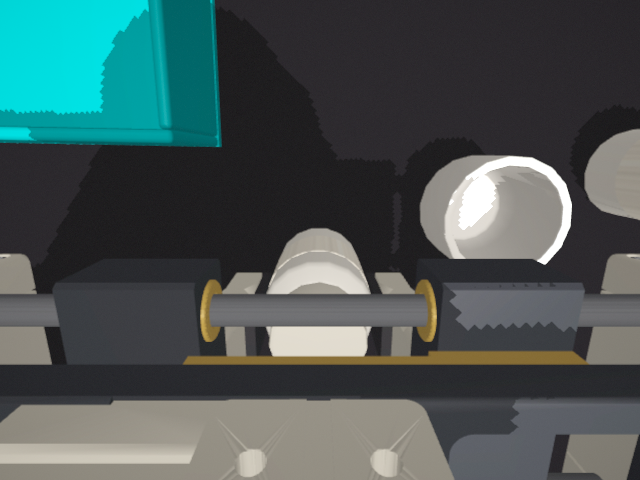

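Request:
{"name": "arm_command", "arguments": {"linear": [[0,0,-20],[0,0,-35],[0,0,-35],[0,0,-30],[-13,-35,-10],[-14,-36,0],[-14,-36,0],[-14,-36,0],[-14,-36,0],[-14,-36,0]], "twist": [0,0,0,0,0,0,0,0,0,0], "gripper": [0.7,0.7,0.7,0.7,0.7,0.7,0.7,0.7,0.7,0.7]}}

```text
clock: 14.27
tcp_pos: [0.5254, 0.075, 0.188]
tcp_rot: [0.914, -0.407, 0.0, -0.001]
wrist_force: [0.4, -0.9, -0.5]
grip_width: 0.0454
```

Request:
{"name": "arm_command", "arguments": {"linear": [[-14,-36,0],[-14,-36,0],[-14,-36,0],[-14,-36,0],[-14,-36,0],[-13,-34,0],[0,0,0],[0,0,0],[0,0,0]], "twist": [0,0,0,0,0,0,0,0,0], "gripper": [0.7,0.7,0.7,0.7,0.7,0.7,0.7,0.7,0.7]}}

```text
clock: 15.02
tcp_pos: [0.6278, 0.2779, 0.1868]
tcp_rot: [0.914, -0.406, -0.0, 0.0]
wrist_force: [-0.4, -1.2, -1.3]
grip_width: 0.0457
```

```bash
python3 - <<'E'
from h import *
plan(*shk(.03,.004),.1145,-48)
cv2.imwrite('pics/sc12.png',manip.camera('scene'))
E
```

```text
t 15.02 at [0.6278 0.2779 0.1868] th -48.0 twist 0.0 shift [ 1.7  0.9 72.3] len 72 grip 0.0457 F [-0.4 -1.2 -1.3] j6 0.03
```

View pics/sc12.png

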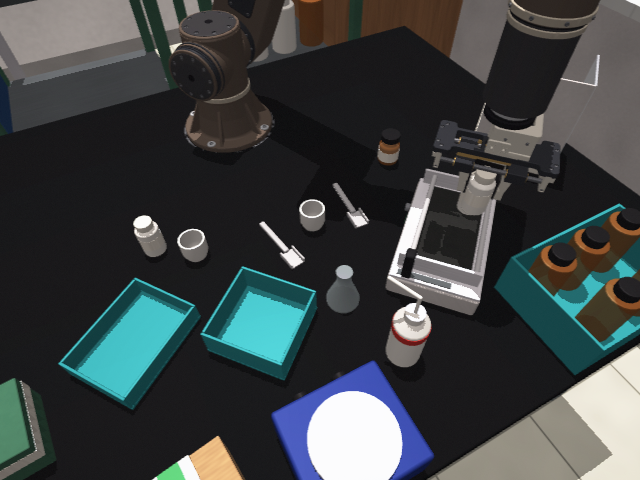

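Request:
{"name": "arm_command", "arguments": {"linear": [[2,1,20],[0,0,25],[0,0,16],[0,0,6],[0,0,3],[0,0,1],[0,0,1],[0,0,0],[0,0,0]], "twist": [0,0,0,0,0,0,0,0,0], "gripper": [0.7,0.7,0.7,0.7,0.7,0.7,0.7,0.7,0.7]}}

```text
clock: 15.82
tcp_pos: [0.6293, 0.2759, 0.1167]
tcp_rot: [0.914, -0.407, 0.0, -0.001]
wrist_force: [-0.2, 0.1, -1.6]
grip_width: 0.0457
```

Request:
{"name": "arm_command", "arguments": {"linear": [[0,0,0],[0,0,0],[0,0,0]], "twist": [0,0,0], "gripper": [0.7,0.7,0.7]}}

```text
clock: 16.07
tcp_pos: [0.629, 0.2758, 0.1159]
tcp_rot: [0.914, -0.407, 0.0, -0.0]
wrist_force: [-0.8, -0.3, -0.8]
grip_width: 0.0457
```

Request:
{"name": "arm_command", "arguments": {"linear": [[0,0,1],[0,0,1],[0,0,0],[0,0,0]], "twist": [0,0,0,0], "gripper": [0.7,0.7,0.7,0.7]}}

```text
clock: 16.4
tcp_pos: [0.629, 0.2758, 0.1145]
tcp_rot: [0.914, -0.406, 0.0, -0.0]
wrist_force: [-2.9, -0.4, 5.8]
grip_width: 0.0458
```

Request:
{"name": "arm_command", "arguments": {"linear": [[0,0,0],[0,0,0],[0,0,0],[0,0,0],[0,0,-20],[0,0,-30],[0,0,-30],[0,0,0]], "twist": [0,0,0,0,0,0,0,0], "gripper": [0.5,0.4,0.3,0.3,0.3,0.3,0.3,0.3]}}

```text
clock: 17.07
tcp_pos: [0.6318, 0.277, 0.2005]
tcp_rot: [0.914, -0.406, 0.003, -0.004]
wrist_force: [0.9, 1.3, 1.7]
grip_width: 0.0613
```

```bash
python3 - <<'E'
from h import *
cv2.imwrite('pics/sc13.png',manip.camera('scene'));cv2.imwrite('pics/t13.png',manip.camera('top'))
plan(.333,-.287,.22,-48)
E
```

```text
t 17.17 at [0.6296 0.2762 0.1953] th -48.0 twist 0.0 shift [220.1 597.2 -24.7] len 637 grip 0.0613 F [ 0.1 -0.9 -1.2] j6 0.04
```

View pics/sc13.png

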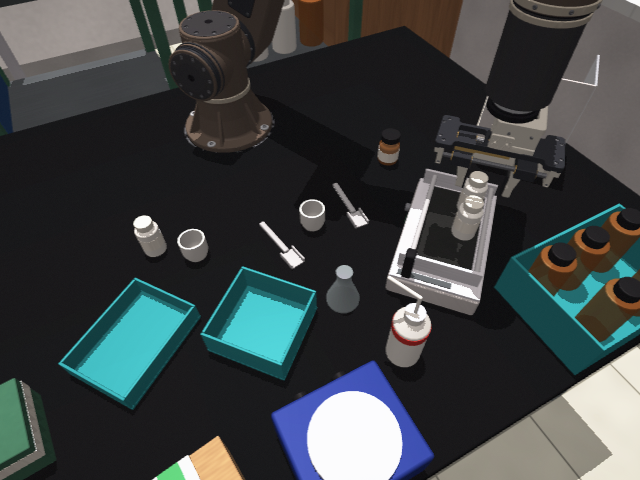

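Request:
{"name": "arm_command", "arguments": {"linear": [[13,35,-2],[13,35,-2],[13,35,-2],[13,35,-2],[13,35,-2],[13,35,-2],[13,35,-2],[13,35,-2],[13,35,-2],[13,35,-2]], "twist": [0,0,0,0,0,0,0,0,0,0], "gripper": [0.15,0.15,0.15,0.15,0.15,0.15,0.15,0.15,0.15,0.15]}}

```text
clock: 18.0
tcp_pos: [0.4541, -0.0566, 0.2127]
tcp_rot: [0.914, -0.406, -0.001, 0.0]
wrist_force: [0.1, -0.8, -1.4]
grip_width: 0.0745
```

Request:
{"name": "arm_command", "arguments": {"linear": [[13,35,0],[13,35,0],[13,35,0],[0,0,0],[0,0,0],[0,0,0],[0,0,0],[0,0,0],[0,0,0],[0,0,0]], "twist": [0,0,0,6,6,6,6,6,0,0], "gripper": [0.15,0.15,0.15,0.15,0.15,0.15,0.15,0.15,0.15,0.15]}}

```text
clock: 18.83
tcp_pos: [0.4035, -0.1545, 0.2128]
tcp_rot: [0.778, -0.628, -0.001, 0.0]
wrist_force: [0.6, 0.1, -0.8]
grip_width: 0.0741
```

```bash
python3 - <<'E'
from h import *
im=manip.camera('wrist');cv2.imwrite('pics/w14.png',im)
plan(.333,-.287,.0577,-78)
E
```

```text
t 18.88 at [ 0.4036 -0.1544  0.213 ] th -77.8 twist 0.2 shift [115.   96.7 155.3] len 216 grip 0.0745 F [ 0.  -0.  -0.6] j6 0.12
```

View pics/w14.png

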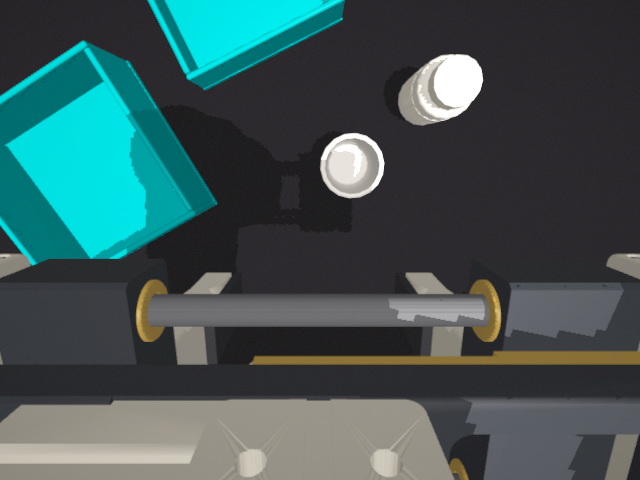

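```bash
python3 - <<'E'
from h import *
w=info('wrist')
a=onz(w,458,80,.088);c=onz(w,352,165,.052);print(a,c)
plan(a[0],a[1],.0577,-78)
E
```

```text
[ 0.33317944 -0.2877183   0.088     ] [ 0.38827661 -0.21501173  0.052     ]
t 18.88 at [ 0.4036 -0.1544  0.213 ] th -77.8 twist 0.2 shift [115.7  96.6 155.3] len 216 grip 0.0745 F [ 0.  -0.  -0.6] j6 0.12
```

Request:
{"name": "arm_command", "arguments": {"linear": [[29,24,0],[29,24,0],[29,24,0],[29,25,10],[0,0,25],[0,0,30],[0,0,30],[0,0,30],[0,0,20],[0,0,10]], "twist": [0,0,0,0,0,0,0,0,0,0], "gripper": [0.15,0.15,0.15,0.15,0.15,0.15,0.15,0.15,0.15,0.15]}}

```text
clock: 19.72
tcp_pos: [0.3314, -0.2876, 0.0558]
tcp_rot: [0.778, -0.628, -0.002, 0.001]
wrist_force: [-0.4, 1.0, -0.2]
grip_width: 0.0744
```

Request:
{"name": "arm_command", "arguments": {"linear": [[0,0,0],[0,0,0],[0,0,0],[0,0,0],[0,0,0],[0,0,0]], "twist": [0,0,0,0,0,0], "gripper": [0.15,0.7,0.7,0.7,0.7,0.7]}}

```text
clock: 20.22
tcp_pos: [0.3336, -0.2882, 0.0593]
tcp_rot: [0.777, -0.629, 0.001, -0.0]
wrist_force: [-1.7, 0.0, 1.6]
grip_width: 0.0467
```

```bash
python3 - <<'E'
from h import *
cv2.imwrite('pics/w15.png',manip.camera('wrist'))
plan(*shk(.027,-.058),.1145,-78)
E
```

```text
t 20.27 at [ 0.3334 -0.2882  0.0592] th -78.0 twist 0.0 shift [-435.4 -434.2  -55.3] len 617 grip 0.0452 F [-3.   0.6  4.8] j6 0.47
```

View pics/w15.png

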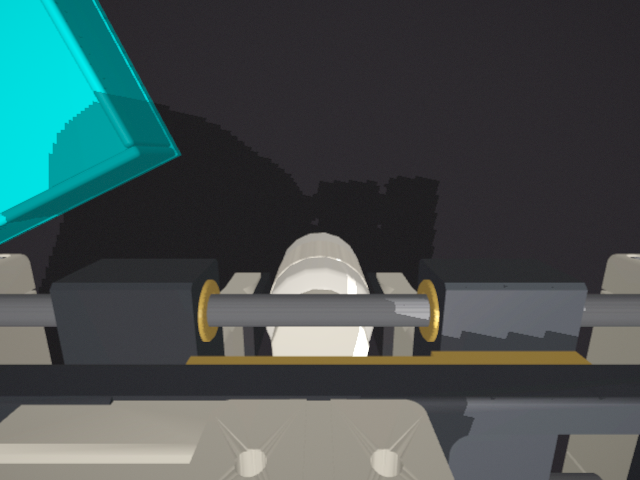

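Request:
{"name": "arm_command", "arguments": {"linear": [[0,0,-20],[0,0,-35],[0,0,-35],[0,0,-30],[0,0,-10],[0,0,0],[0,0,0],[0,0,0]], "twist": [0,0,-6,-6,-6,-6,-6,0], "gripper": [0.7,0.7,0.7,0.7,0.7,0.7,0.7,0.7]}}

```text
clock: 20.93
tcp_pos: [0.3332, -0.288, 0.189]
tcp_rot: [0.915, -0.404, 0.001, -0.0]
wrist_force: [-0.4, -0.8, -1.8]
grip_width: 0.0454
```

```bash
python3 - <<'E'
from h import *
plan(*shk(.027,-.058),.1152,-48)
E
```

```text
t 20.93 at [ 0.3332 -0.288   0.189 ] th -47.7 twist 0.3 shift [-159.7 -593.7   73.8] len 619 grip 0.0454 F [-0.4 -0.8 -1.8] j6 1.0
```

Request:
{"name": "arm_command", "arguments": {"linear": [[-10,-37,0],[-10,-37,0],[-10,-37,0],[-10,-37,0],[-10,-37,0],[-10,-37,0],[-10,-37,0],[-10,-37,0],[-10,-37,0],[-10,-37,0]], "twist": [0,0,0,0,0,0,0,0,0,0], "gripper": [0.7,0.7,0.7,0.7,0.7,0.7,0.7,0.7,0.7,0.7]}}

```text
clock: 21.77
tcp_pos: [0.5416, 0.0357, 0.1883]
tcp_rot: [0.913, -0.408, -0.0, 0.0]
wrist_force: [1.0, -0.8, 0.1]
grip_width: 0.0455
```

Request:
{"name": "arm_command", "arguments": {"linear": [[-10,-37,0],[-10,-37,0],[-10,-37,0],[-10,-37,0],[-10,-37,0],[-10,-37,0],[0,0,0],[0,0,0],[0,0,0]], "twist": [0,0,0,0,0,0,0,0,0], "gripper": [0.7,0.7,0.7,0.7,0.7,0.7,0.7,0.7,0.7]}}

```text
clock: 22.52
tcp_pos: [0.6654, 0.2269, 0.1874]
tcp_rot: [0.913, -0.407, -0.001, 0.001]
wrist_force: [0.4, -0.5, -1.0]
grip_width: 0.0453
```

```bash
python3 - <<'E'
from h import *
plan(*shk(.027,-.058),.1152,-48)
cv2.imwrite('pics/sc16.png',manip.camera('scene'))
E
```

```text
t 22.52 at [0.6654 0.2269 0.1874] th -48.1 twist -0.1 shift [ 0.7 -2.3 72.2] len 72 grip 0.0453 F [ 0.4 -0.5 -1. ] j6 0.13
```

View pics/sc16.png

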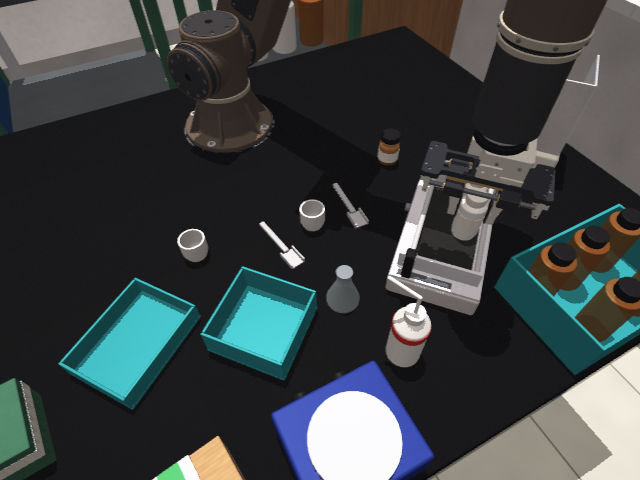

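Request:
{"name": "arm_command", "arguments": {"linear": [[1,-2,20],[0,0,25],[0,0,16],[0,0,6],[0,0,3],[0,0,1],[0,0,1],[0,0,0],[0,0,0],[0,0,0]], "twist": [0,0,0,0,0,0,0,0,0,0], "gripper": [0.7,0.7,0.7,0.7,0.7,0.7,0.7,0.7,0.7,0.7]}}

```text
clock: 23.4
tcp_pos: [0.6684, 0.2278, 0.1175]
tcp_rot: [0.914, -0.407, 0.0, -0.001]
wrist_force: [0.4, -0.1, -0.7]
grip_width: 0.0456
```

Request:
{"name": "arm_command", "arguments": {"linear": [[0,0,0],[0,0,0]], "twist": [0,0], "gripper": [0.7,0.7]}}

```text
clock: 23.57
tcp_pos: [0.6682, 0.2277, 0.1169]
tcp_rot: [0.914, -0.407, 0.0, -0.0]
wrist_force: [-0.9, -0.2, -1.0]
grip_width: 0.0453
```

Request:
{"name": "arm_command", "arguments": {"linear": [[0,0,1],[0,0,1],[0,0,0],[0,0,0]], "twist": [0,0,0,0], "gripper": [0.7,0.7,0.7,0.7]}}

```text
clock: 23.9
tcp_pos: [0.6682, 0.2277, 0.1153]
tcp_rot: [0.914, -0.406, 0.0, -0.0]
wrist_force: [-2.3, -0.3, 4.4]
grip_width: 0.0453
```

Request:
{"name": "arm_command", "arguments": {"linear": [[0,0,0],[0,0,0],[0,0,0],[0,0,0],[0,0,-20],[0,0,-30],[0,0,-30],[0,0,0]], "twist": [0,0,0,0,0,0,0,0], "gripper": [0.5,0.4,0.3,0.3,0.3,0.3,0.3,0.3]}}

```text
clock: 24.57
tcp_pos: [0.6712, 0.2286, 0.2015]
tcp_rot: [0.914, -0.406, 0.003, -0.003]
wrist_force: [1.5, 0.3, 1.3]
grip_width: 0.0612
```

```bash
python3 - <<'E'
from h import *
im=manip.camera('scene');cv2.imwrite('pics/sc17.png',im);cv2.imwrite('pics/t17.png',manip.camera('top'))
crop(im,370,150,530,310,'sc17a.png')
plan(*shk(-.055,-.135),.117,-48)
E
```

```text
t 24.67 at [0.6689 0.2281 0.1962] th -48.0 twist 0.0 shift [76.2 83.  79.2] len 138 grip 0.0616 F [ 0.3 -0.7 -0.6] j6 0.13
```

View pics/sc17a.png

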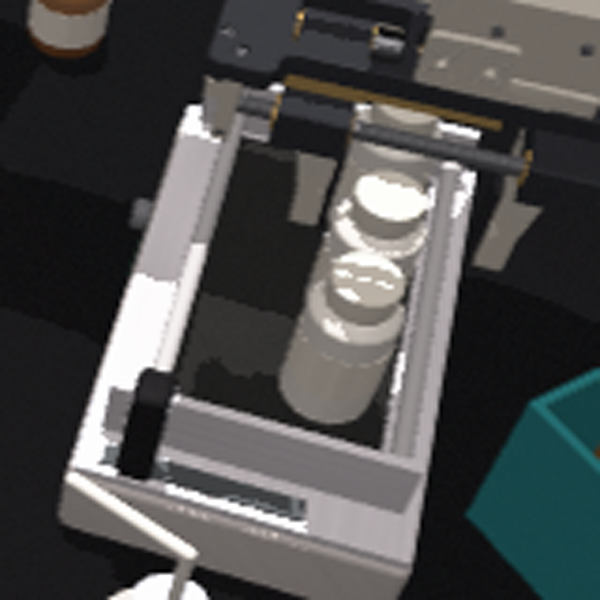

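Request:
{"name": "arm_command", "arguments": {"linear": [[26,28,0],[25,28,0],[25,27,0],[0,0,20],[0,0,25],[0,0,20],[0,0,10],[0,0,4],[0,0,0],[0,0,0]], "twist": [0,0,0,0,0,0,0,0,0,0], "gripper": [0.35,0.35,0.35,0.35,0.35,0.35,0.35,0.35,0.35,0.35], "newtons": 25}}

```text
clock: 25.5
tcp_pos: [0.6578, 0.1159, 0.116]
tcp_rot: [0.914, -0.406, 0.0, -0.0]
wrist_force: [0.1, 0.8, 0.7]
grip_width: 0.0571
```

Request:
{"name": "arm_command", "arguments": {"linear": [[0,0,0],[0,0,0],[0,0,0],[0,0,0],[0,0,0],[0,0,0]], "twist": [0,0,0,0,0,0], "gripper": [0.6,1,1,1,1,1]}}

```text
clock: 26.0
tcp_pos: [0.6575, 0.1157, 0.1158]
tcp_rot: [0.914, -0.407, 0.0, -0.0]
wrist_force: [1.1, 0.9, 0.7]
grip_width: 0.0225
```

```bash
python3 - <<'E'
from h import *
cv2.imwrite('pics/w18.png',manip.camera('wrist'))
plan(*shk(.005,-.135),.117,-48)
E
```

```text
t 26.05 at [0.658  0.1161 0.1159] th -48.0 twist 0.0 shift [  0.3 -59.9  -1.1] len 60 grip 0.0186 F [ 9.1  9.8 -7.3] j6 0.27
```

View pics/w18.png

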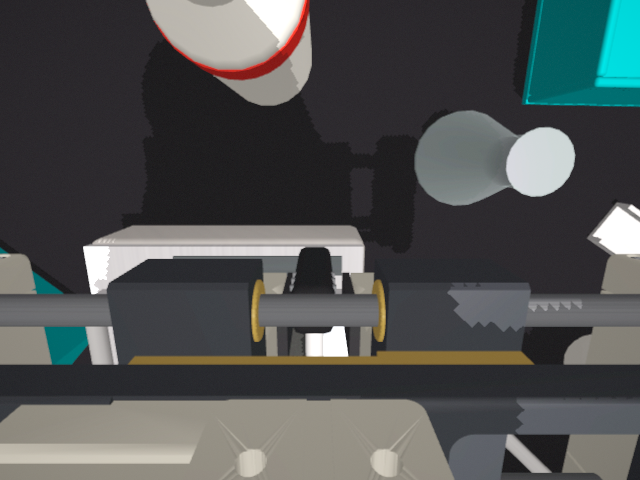

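Request:
{"name": "arm_command", "arguments": {"linear": [[0,0,0],[0,-4,0],[0,-7,0],[0,-8,0],[0,-8,0],[0,-8,0],[0,-5,0],[0,-2,0],[0,-2,0],[0,-2,0]], "twist": [0,0,0,0,0,0,0,0,0,0], "gripper": [1,1,1,1,1,1,1,1,1,1]}}

```text
clock: 26.88
tcp_pos: [0.6923, 0.1471, 0.1158]
tcp_rot: [0.914, -0.406, 0.0, -0.0]
wrist_force: [-2.7, 0.0, 4.6]
grip_width: 0.0177
```

Request:
{"name": "arm_command", "arguments": {"linear": [[0,-2,0],[0,-2,0],[0,-2,0],[0,-2,0],[0,-2,0],[0,-1,0],[0,-1,0],[0,-1,0],[0,0,0]], "twist": [0,0,0,0,0,0,0,0,0], "gripper": [1,1,1,1,1,1,1,1,1]}}

```text
clock: 27.63
tcp_pos: [0.7015, 0.1553, 0.1158]
tcp_rot: [0.914, -0.406, -0.0, 0.0]
wrist_force: [-3.8, -1.0, 6.3]
grip_width: 0.0181
```

```bash
python3 - <<'E'
from h import *
im=manip.camera('scene');cv2.imwrite('pics/sc19.png',im);crop(im,370,150,530,310,'sc19a.png')
plan(*shk(.005,-.135),.117,-48)
E
```

```text
t 27.68 at [0.7014 0.1554 0.1158] th -48.0 twist 0.0 shift [ 0.4 -1.4 -1.2] len 2 grip 0.018 F [-3.  -1.2  6.5] j6 0.25
```

View pics/sc19a.png

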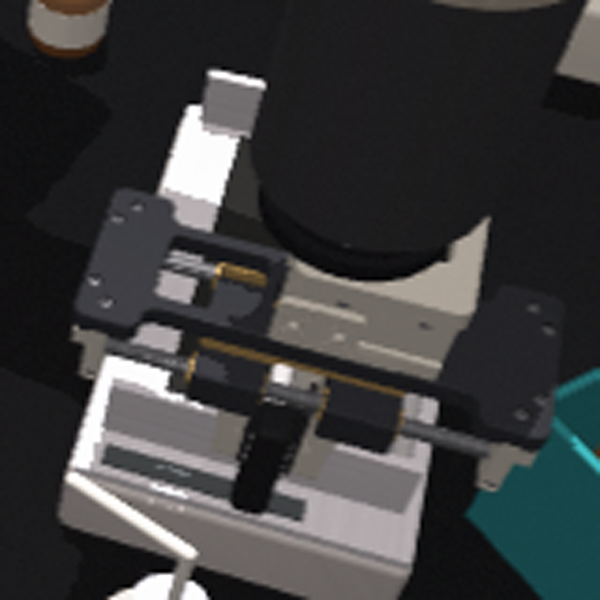

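Request:
{"name": "arm_command", "arguments": {"linear": [[0,-1,0],[0,-1,0],[0,-1,0],[0,-1,0],[0,-1,0],[0,0,0]], "twist": [0,0,0,0,0,0], "gripper": [1,1,1,1,1,1]}}

```text
clock: 28.18
tcp_pos: [0.703, 0.1568, 0.1158]
tcp_rot: [0.914, -0.407, -0.002, 0.002]
wrist_force: [-12.1, -6.6, 12.2]
grip_width: 0.0178
```

Request:
{"name": "arm_command", "arguments": {"linear": [[0,-1,0],[0,-1,0],[0,0,0],[0,0,0]], "twist": [0,0,0,0], "gripper": [1,1,1,1]}}

```text
clock: 28.52
tcp_pos: [0.7031, 0.1568, 0.1157]
tcp_rot: [0.913, -0.407, -0.003, 0.004]
wrist_force: [-15.3, -10.0, 14.5]
grip_width: 0.0182
```

Request:
{"name": "arm_command", "arguments": {"linear": [[0,2,0],[0,2,0],[0,0,0],[0,0,0],[0,0,0],[0,0,0],[0,0,0],[0,0,-20],[0,0,-30],[0,0,-30]], "twist": [0,0,0,0,0,0,0,0,0,0], "gripper": [1,1,0.7,0.6,0.5,0.5,0.5,0.5,0.5,0.5]}}

```text
clock: 29.35
tcp_pos: [0.7029, 0.157, 0.1952]
tcp_rot: [0.914, -0.407, -0.001, 0.001]
wrist_force: [1.2, 0.4, 1.2]
grip_width: 0.0437
```

```bash
python3 - <<'E'
from h import *
w0=manip.camera('wrist');cv2.imwrite('pics/w20.png',w0)
im=manip.camera('scene');cv2.imwrite('pics/sc20.png',im)
plan(.415,.136,.2,-48)
E
```

```text
t 29.45 at [0.7064 0.158  0.2019] th -47.9 twist 0.1 shift [-178.6  231.2    1.9] len 292 grip 0.0441 F [-0.2  0.3  1.1] j6 0.24
```

View pics/w20.png

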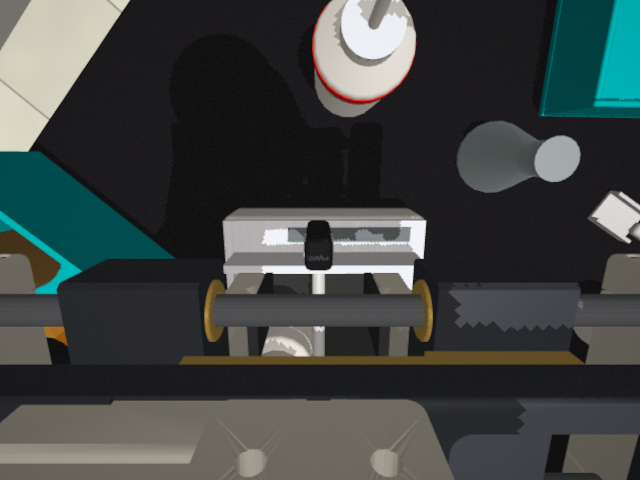

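View pics/sc20.png

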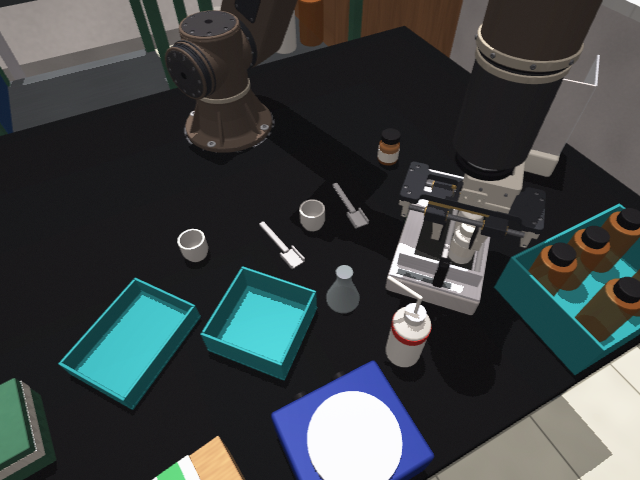

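Request:
{"name": "arm_command", "arguments": {"linear": [[-29,38,0],[-29,38,0],[-29,38,0],[-29,38,0],[-29,38,0],[-29,38,0],[0,0,0],[0,0,0],[0,0,0],[0,0,0]], "twist": [0,0,0,0,0,0,-7,-7,-7,-7], "gripper": [0.5,0.5,0.5,0.5,0.5,0.5,0.5,0.5,0.5,0.5]}}

```text
clock: 30.28
tcp_pos: [0.4542, 0.1371, 0.1961]
tcp_rot: [0.985, -0.17, 0.001, -0.001]
wrist_force: [0.6, 0.5, -0.1]
grip_width: 0.0441
```

Request:
{"name": "arm_command", "arguments": {"linear": [[0,0,0],[0,0,0],[0,0,0],[0,0,0]], "twist": [-7,-7,-2,0], "gripper": [0.5,0.5,0.5,0.5]}}

```text
clock: 30.62
tcp_pos: [0.4544, 0.1369, 0.1957]
tcp_rot: [0.999, -0.034, 0.0, -0.0]
wrist_force: [0.2, -1.1, -0.9]
grip_width: 0.0438
```

```bash
python3 - <<'E'
from h import *
w0=manip.camera('wrist');cv2.imwrite('pics/w21.png',w0)
cv2.imwrite('pics/t21.png',manip.camera('top'))
plan(.424,.136,.024,-3.7)
E
```

```text
t 30.72 at [0.4543 0.1368 0.1956] th -4.1 twist -0.4 shift [-30.2   2.8 171.6] len 174 grip 0.044 F [-0.  -0.   0.3] j6 0.79
```

View pics/w21.png

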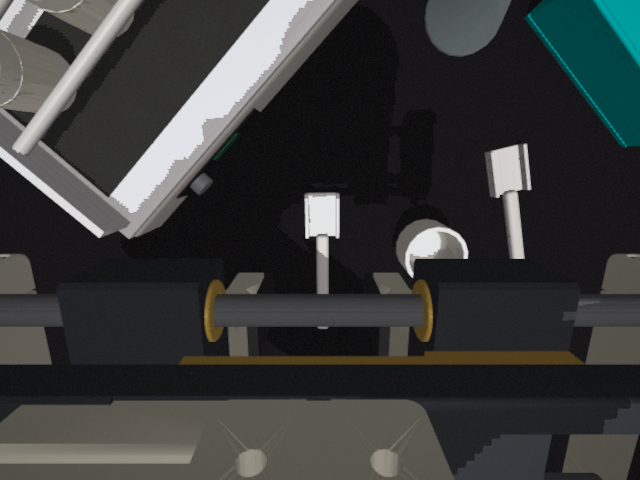

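View pics/t21.png

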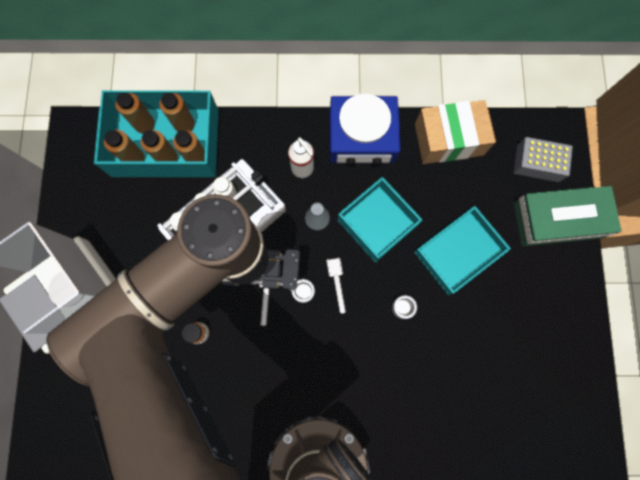

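```bash
python3 - <<'E'
from h import *
w=info('wrist')
im=cv2.imread('pics/w21.png')
for r,z in ((245,.01),(275,.01),(195,.008),(238,.008)):
    row=im[r,280:360].astype(int).min(1); c=np.where(row>110)[0]; 
    u=280+c.mean(); print(r,c.min()+280,c.max()+280,onz(w,u,r,z).round(4))
E
```

```text
245 317 328 [0.4344 0.1341 0.01  ]
275 318 327 [0.4037 0.1362 0.01  ]
195 305 338 [0.4824 0.1318 0.008 ]
238 305 338 [0.441  0.1357 0.008 ]
```

Request:
{"name": "arm_command", "arguments": {"linear": [[-33,4,20],[0,0,30],[0,0,35],[0,0,35],[0,0,30],[0,0,15],[0,0,4],[0,0,0],[0,0,0]], "twist": [0,0,0,0,0,0,0,0,0], "gripper": [0.5,0.5,0.5,0.5,0.5,0.5,0.5,0.5,0.5], "newtons": 30}}

```text
clock: 31.47
tcp_pos: [0.4216, 0.1355, 0.0272]
tcp_rot: [0.999, -0.035, 0.0, -0.0]
wrist_force: [-0.4, 0.4, -0.1]
grip_width: 0.044
```

Request:
{"name": "arm_command", "arguments": {"linear": [[0,0,2],[0,0,1],[0,0,0],[0,0,0],[0,0,0],[0,0,0],[0,0,0],[0,0,0],[0,0,0],[0,0,0]], "twist": [0,0,0,0,0,0,0,0,0,0], "gripper": [0.5,0.5,0.5,1,1,1,1,1,1,1]}}

```text
clock: 32.3
tcp_pos: [0.4211, 0.1351, 0.0236]
tcp_rot: [0.999, -0.035, 0.0, 0.0]
wrist_force: [-0.6, -0.0, 0.9]
grip_width: 0.0115
```

```bash
python3 - <<'E'
from h import *
cv2.imwrite('pics/w22.png',manip.camera('wrist'))
plan(.53,-.36,.2,-52)
E
```

```text
t 32.35 at [0.421  0.135  0.0236] th -4.0 twist 48.0 shift [ 457.2  218.9 -176.4] len 537 grip 0.0112 F [-0.6  0.7  2. ] j6 0.74
```

View pics/w22.png

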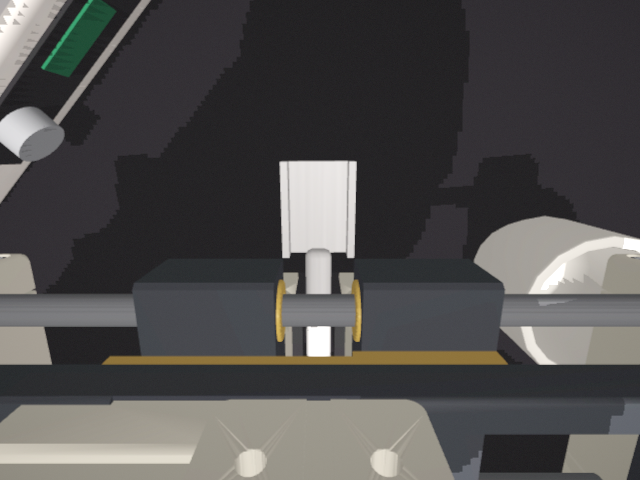

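Request:
{"name": "arm_command", "arguments": {"linear": [[0,0,-20],[0,0,-35],[0,0,-35],[0,0,-35],[0,0,-25],[0,0,0],[0,0,0],[0,0,0],[0,0,0],[0,0,0]], "twist": [0,0,0,7,7,7,7,7,7,6], "gripper": [1,1,1,1,1,1,1,1,1,1]}}

```text
clock: 33.18
tcp_pos: [0.4208, 0.1349, 0.1735]
tcp_rot: [0.897, -0.441, -0.0, 0.0]
wrist_force: [-0.3, 0.6, -0.8]
grip_width: 0.0114
```

```bash
python3 - <<'E'
from h import *
plan(.42,-.2,.18,-52)
E
```

```text
t 33.18 at [0.4208 0.1349 0.1735] th -52.3 twist -0.3 shift [263.4 206.8  -6.5] len 335 grip 0.0114 F [-0.3  0.6 -0.8] j6 -0.1
```

Request:
{"name": "arm_command", "arguments": {"linear": [[29,23,-4],[29,23,-4],[29,23,-4],[29,23,-4],[29,23,-4],[29,23,-4],[29,23,-2],[29,23,0],[29,23,0],[0,0,0]], "twist": [0,0,0,0,0,0,0,0,0,0], "gripper": [1,1,1,1,1,1,1,1,1,1]}}

```text
clock: 34.02
tcp_pos: [0.4179, -0.2028, 0.1992]
tcp_rot: [0.898, -0.44, -0.0, 0.001]
wrist_force: [0.8, 0.3, -0.3]
grip_width: 0.0115
```

Request:
{"name": "arm_command", "arguments": {"linear": [[0,0,0],[0,0,0]], "twist": [0,0], "gripper": [1,1]}}

```text
clock: 34.18
tcp_pos: [0.4183, -0.1983, 0.1992]
tcp_rot: [0.899, -0.439, -0.0, 0.0]
wrist_force: [-0.5, 1.5, -0.7]
grip_width: 0.012
```

```bash
python3 - <<'E'
from h import *
im=manip.camera('wrist');cv2.imwrite('pics/w23.png',im)
plan(.53,-.36,.2,-52)
E
```

```text
t 34.23 at [ 0.4185 -0.1977  0.1993] th -52.0 twist 0.0 shift [196.6  12.1  -0.7] len 197 grip 0.0116 F [ 0.4 -0.1  0.8] j6 0.68
```

View pics/w23.png

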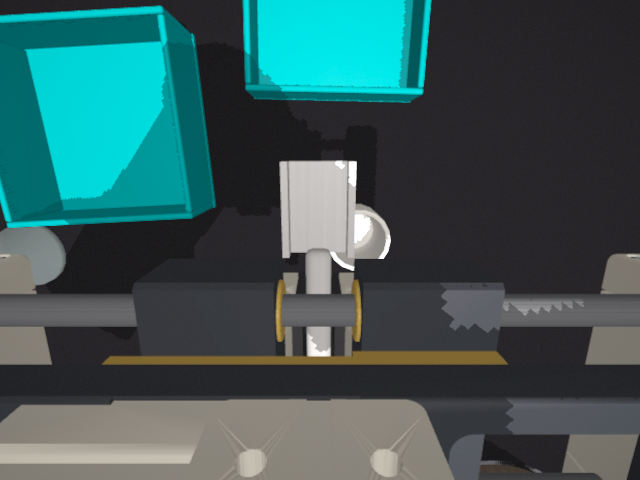

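```bash
python3 - <<'E'
from h import *
im=cv2.imread('pics/w23.png');crop(im,0,0,440,240,'w23a.png')
w=info('wrist')
a=onz(w,246,91,.045)[:2];b=onz(w,424,93,.045)[:2];print(a,b,np.linalg.norm(a-b),np.degrees(np.arctan2(*(a-b)[::-1])))
u=(a-b)/np.linalg.norm(a-b);n=np.array([u[1],-u[0]]);print('tray c',(a+b)/2+n*.095,n,np.degrees(np.arctan2(n[1],n[0])))
a=onz(w,163,12,.065)[:2];b=onz(w,192,217,.065)[:2];c=onz(w,8,223,.065)[:2]
print(a,b,c,np.linalg.norm(a-b),np.linalg.norm(c-b),'tub c',(a+c)/2,np.degrees(np.arctan2(*(a-b)[::-1])))
E
```

```text
[ 0.53325277 -0.25159317] [ 0.42241852 -0.33645464] 0.13959118089661016 37.43987540760567
tray c [ 0.53558886 -0.36945312] [ 0.60792857 -0.79399172] -52.56012459239434
[ 0.60280667 -0.25770845] [ 0.50841422 -0.14855999] [ 0.62159495 -0.05386999] 0.14430287369867303 0.14756718286340018 tub c [ 0.61220081 -0.15578922] -49.14649241025135
```

View pics/w23a.png

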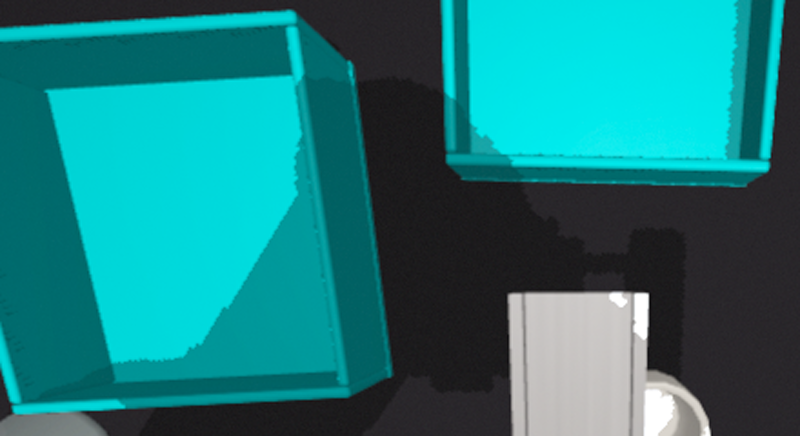

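```bash
cat >> h.py <<'E'
def loc(C,ang,x,y):
    a=np.radians(ang);return np.array(C)+np.array([np.cos(a)*x-np.sin(a)*y,np.sin(a)*x+np.cos(a)*y])
TR=(.5355,-.3695);TRA=-52.6
TU=(.613,-.158);TUA=-49.5
E
python3 -c "
from h import *
plan(*loc(TR,TRA,.008,.020),.06,-52.6)"
```

```text
t 34.23 at [ 0.4185 -0.1977  0.1993] th -52.0 twist 0.6 shift [215.6  -8.6 139.3] len 257 grip 0.0116 F [ 0.4 -0.1  0.8] j6 0.68
```

Request:
{"name": "arm_command", "arguments": {"linear": [[0,0,0],[31,-1,0],[31,-1,0],[31,-1,0],[31,-1,0],[31,-1,0],[30,-2,10],[30,-2,20],[0,0,25],[0,0,25]], "twist": [0.6,0,0,0,0,0,0,0,0,0], "gripper": [1,1,1,1,1,1,1,1,1,1]}}

```text
clock: 35.07
tcp_pos: [0.5582, -0.3629, 0.1182]
tcp_rot: [0.897, -0.443, 0.0, -0.0]
wrist_force: [-0.6, 1.0, -1.4]
grip_width: 0.0114
```

Request:
{"name": "arm_command", "arguments": {"linear": [[0,0,20],[0,0,0],[0,0,0]], "twist": [0,0,0], "gripper": [1,1,1]}}

```text
clock: 35.32
tcp_pos: [0.5566, -0.362, 0.0988]
tcp_rot: [0.897, -0.442, -0.001, 0.0]
wrist_force: [-0.4, -1.0, -0.1]
grip_width: 0.0116
```

```bash
python3 - <<'E'
from h import *
plan(*loc(TR,TRA,.008,.020),.0286,-52.6)
im=manip.camera('wrist');cv2.imwrite('pics/w24.png',im)
E
```

```text
t 35.32 at [ 0.5566 -0.362   0.0988] th -52.5 twist 0.1 shift [ 1.2  1.4 70.2] len 70 grip 0.0116 F [-0.4 -1.  -0.1] j6 0.94
```

View pics/w24.png

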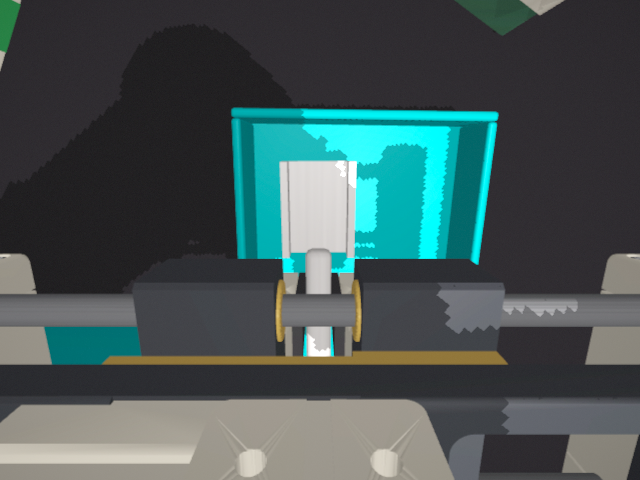

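Request:
{"name": "arm_command", "arguments": {"linear": [[1,1,20],[0,0,25],[0,0,15],[0,0,7],[0,0,3],[0,0,0],[0,0,0]], "twist": [0,0,0,0,0,0,0], "gripper": [1,1,1,1,1,1,1]}}

```text
clock: 35.95
tcp_pos: [0.5575, -0.365, 0.0313]
tcp_rot: [0.897, -0.443, 0.001, -0.0]
wrist_force: [0.2, -0.4, -0.2]
grip_width: 0.0111
```

```bash
python3 - <<'E'
from h import *
plan(*loc(TR,TRA,.008,.020),.0286,-52.6)
w=info('wrist')
im=manip.camera('wrist');cv2.imwrite('pics/w25.png',im)
E
```

```text
t 35.95 at [ 0.5575 -0.365   0.0313] th -52.5 twist 0.1 shift [-1.8  0.2  2.7] len 3 grip 0.0111 F [ 0.2 -0.4 -0.2] j6 0.94
```

View pics/w25.png

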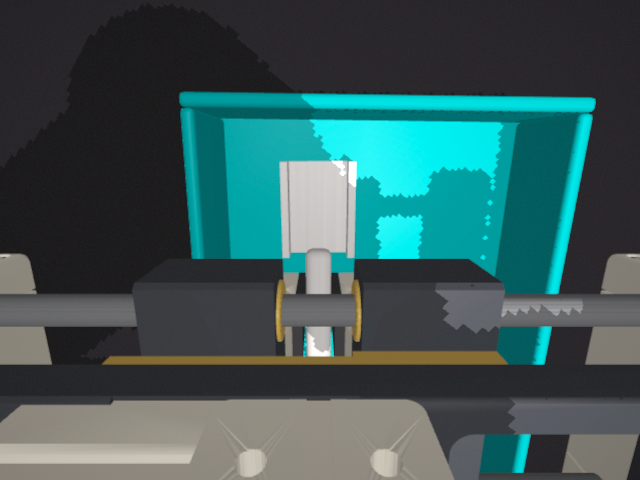

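Scoop L sits inside the tray, with margin on both sides. I lower it the last 2 mm and release.

Request:
{"name": "arm_command", "arguments": {"linear": [[0,0,1],[0,0,1],[0,0,0],[0,0,0],[0,0,0],[0,0,0],[0,0,-15],[0,0,-35],[0,0,-40],[0,0,-40]], "twist": [0,0,0,0,0,0,0,0,0,0], "gripper": [1,1,1,0.75,0.75,0.75,0.75,0.75,0.75,0.75]}}

```text
clock: 36.83
tcp_pos: [0.5555, -0.3646, 0.1581]
tcp_rot: [0.897, -0.443, -0.001, 0.0]
wrist_force: [2.2, 0.2, -0.2]
grip_width: 0.022
```

```bash
python3 - <<'E'
from h import *
cv2.imwrite('pics/t26.png',manip.camera('top'));cv2.imwrite('pics/sc26.png',manip.camera('scene'))
plan(.45,-.05,.17,9)
E
```

```text
t 36.93 at [ 0.5599 -0.3667  0.1655] th -52.5 twist -61.5 shift [ -59.  -330.    -4.5] len 335 grip 0.0222 F [-0.1 -0.4  0.2] j6 0.94
```

View pics/sc26.png

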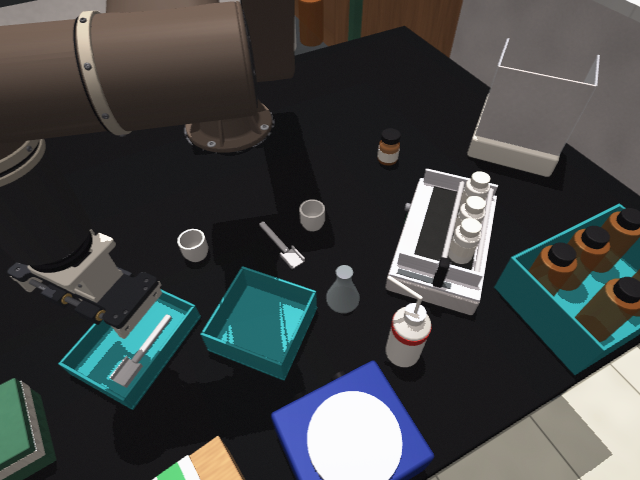

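View pics/t26.png

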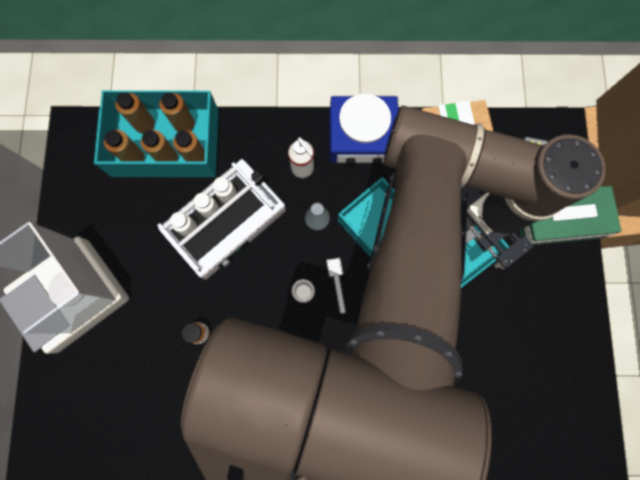

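```bash
python3 -c "
from h import *
plan(.46,-.048,.17)"
```

```text
t 36.93 at [ 0.5599 -0.3667  0.1655] th -52.5 twist 0 shift [-313.7 -114.7   -4.5] len 334 grip 0.0222 F [-0.1 -0.4  0.2] j6 0.94
```

Request:
{"name": "arm_command", "arguments": {"linear": [[-35,-13,-5],[-35,-13,-5],[-35,-13,-5],[-35,-13,-5],[-35,-13,-5],[-35,-13,0],[-35,-13,0],[-35,-12,0],[-34,-12,0]], "twist": [0,0,0,0,0,0,0,0,0], "gripper": [0.5,0.5,0.5,0.5,0.5,0.5,0.5,0.5,0.5]}}

```text
clock: 37.68
tcp_pos: [0.4559, -0.0441, 0.1825]
tcp_rot: [0.897, -0.443, 0.0, -0.0]
wrist_force: [1.7, 0.7, -0.2]
grip_width: 0.044
```

Request:
{"name": "arm_command", "arguments": {"linear": [[0,0,0],[0,0,0],[0,0,0],[0,0,0],[0,0,0],[0,0,0],[0,0,0],[0,0,0],[0,0,0],[0,0,0]], "twist": [-7,-7,-7,-7,-7,-7,-7,-7,-5,0], "gripper": [0.5,0.5,0.5,0.5,0.5,0.5,0.5,0.5,0.5,0.5]}}

```text
clock: 38.52
tcp_pos: [0.4567, -0.0456, 0.1824]
tcp_rot: [0.997, 0.075, -0.0, 0.0]
wrist_force: [-0.2, -0.2, 0.4]
grip_width: 0.0439
```

```bash
python3 - <<'E'
from h import *
plan(.452,-.048,.024,9)
im=manip.camera('wrist');w=info('wrist');cv2.imwrite('pics/w27.png',im)
E
```

```text
t 38.52 at [ 0.4567 -0.0456  0.1824] th 8.6 twist -0.4 shift [ -5.    1.7 158.4] len 158 grip 0.0439 F [-0.2 -0.2  0.4] j6 1.39
```

View pics/w27.png

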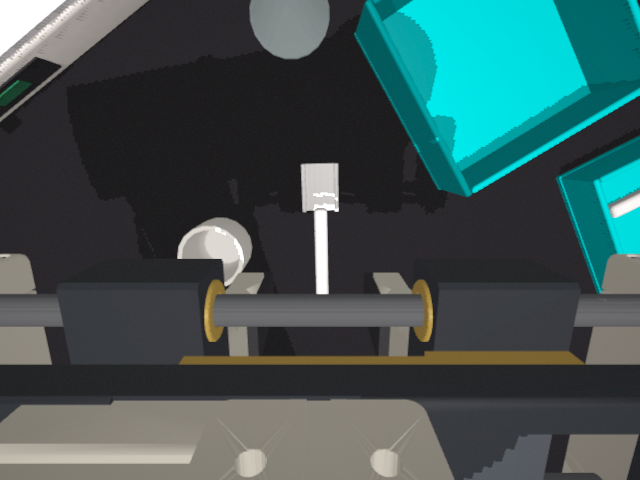

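```bash
python3 - <<'E'
from h import *
w=info('wrist')
im=cv2.imread('pics/w27.png')
for r,z in ((164,.011),(208,.011),(225,.01),(285,.01)):
    row=im[r,285:360].astype(int).min(1); c=np.where(row>100)[0]; 
    u=285+(c.min()+c.max())/2; print(r,c.min()+285,c.max()+285,onz(w,u,r,z).round(4))
print('far edge',onz(w,320,163.5,.011))
plan(.4505,-.049,.024)
E
```

```text
164 301 338 [ 0.5135 -0.0386  0.011 ]
208 302 338 [ 0.4754 -0.0447  0.011 ]
225 314 327 [ 0.4598 -0.0474  0.01  ]
285 316 328 [ 0.4022 -0.0574  0.01  ]
far edge [ 0.51403307 -0.03895242  0.011     ]
t 38.57 at [ 0.4568 -0.0455  0.1824] th 8.3 twist 0 shift [ -6.7   2.5 158.4] len 159 grip 0.0437 F [0.1 0.3 0.2] j6 1.38
```

Request:
{"name": "arm_command", "arguments": {"linear": [[0,0,0],[-5,2.5,20],[0,0,30],[0,0,35],[0,0,35],[0,0,20],[0,0,12],[0,0,4],[0,0,0],[0,0,0]], "twist": [-1.2,0,0,0,0,0,0,0,0,0], "gripper": [0.5,0.5,0.5,0.5,0.5,0.5,0.5,0.5,0.5,0.5]}}

```text
clock: 39.4
tcp_pos: [0.4528, -0.0487, 0.027]
tcp_rot: [0.996, 0.084, 0.0, 0.0]
wrist_force: [0.5, 0.8, 0.7]
grip_width: 0.044
```

Request:
{"name": "arm_command", "arguments": {"linear": [[0,0,2],[0,0,1],[0,0,0],[0,0,0],[0,0,0],[0,0,0],[0,0,0],[0,0,0],[0,0,0],[0,0,0]], "twist": [0,0,0,0,0,0,0,0,0,0], "gripper": [0.5,0.5,0.5,1,1,1,1,1,1,1]}}

```text
clock: 40.23
tcp_pos: [0.4524, -0.0488, 0.0236]
tcp_rot: [0.996, 0.084, 0.0, 0.0]
wrist_force: [-0.1, -0.2, 0.8]
grip_width: 0.0116
```

Request:
{"name": "arm_command", "arguments": {"linear": [[0,0,-20],[0,0,-35],[0,0,-35],[0,0,-35],[0,0,-15],[0,0,0],[0,0,0],[0,0,0],[0,0,0],[0,0,0]], "twist": [0,0,0,7,7,7,7,7,7,7], "gripper": [1,1,1,1,1,1,1,1,1,1]}}

```text
clock: 41.07
tcp_pos: [0.4521, -0.0488, 0.1635]
tcp_rot: [0.94, -0.34, -0.0, -0.0]
wrist_force: [-0.4, -1.0, 0.3]
grip_width: 0.0118
```

Request:
{"name": "arm_command", "arguments": {"linear": [[0,0,0],[0,0,0],[0,0,0]], "twist": [7,6.2,0], "gripper": [1,1,1]}}

```text
clock: 41.32
tcp_pos: [0.4521, -0.0489, 0.1634]
tcp_rot: [0.895, -0.445, -0.0, 0.0]
wrist_force: [-0.4, 0.4, -0.3]
grip_width: 0.0117
```

```bash
python3 - <<'E'
from h import *
plan(*loc(TR,TRA,.008,-.027),.06,-52.6)
im=manip.camera('wrist');w=info('wrist');cv2.imwrite('pics/w28.png',im)
E
```

```text
t 41.32 at [ 0.4521 -0.0489  0.1634] th -52.9 twist -0.3 shift [313.4 155.5 103.4] len 365 grip 0.0117 F [-0.4  0.4 -0.3] j6 0.32
```

View pics/w28.png

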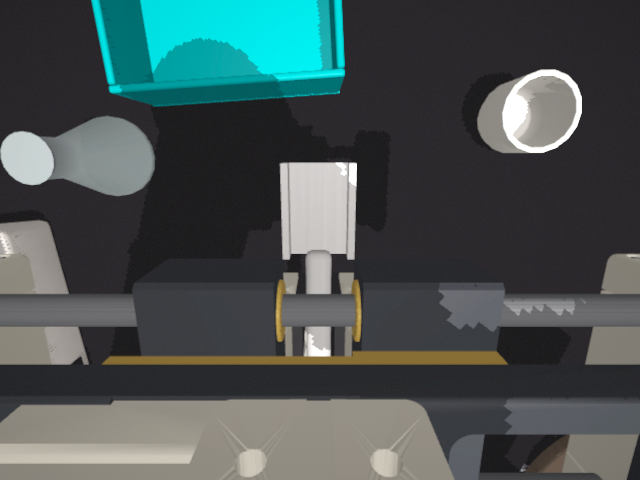

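Request:
{"name": "arm_command", "arguments": {"linear": [[31,15.5,0],[31,15.5,0],[31,15.5,0],[31,15.5,0],[31,15.5,0],[31,15.5,0],[31,15.5,0],[31,15.5,0],[31,15.5,0],[32,16,0]], "twist": [-0.3,0,0,0,0,0,0,0,0,0], "gripper": [1,1,1,1,1,1,1,1,1,1]}}

```text
clock: 42.2
tcp_pos: [0.5194, -0.3917, 0.1632]
tcp_rot: [0.899, -0.439, -0.0, -0.0]
wrist_force: [1.9, 0.6, 0.2]
grip_width: 0.0117
```

Request:
{"name": "arm_command", "arguments": {"linear": [[0,0,20],[0,0,25],[0,0,20],[0,0,0],[0,0,0],[0,0,0]], "twist": [0,0,0,0,0,0], "gripper": [1,1,1,1,1,1]}}

```text
clock: 42.7
tcp_pos: [0.5201, -0.3903, 0.0997]
tcp_rot: [0.898, -0.44, 0.001, 0.0]
wrist_force: [0.6, -0.0, 0.3]
grip_width: 0.0115
```

```bash
python3 - <<'E'
from h import *
plan(*loc(TR,TRA,.008,-.027),.0286,-52.6)
im=manip.camera('wrist');cv2.imwrite('pics/w29.png',im)
E
```

```text
t 42.7 at [ 0.5201 -0.3903  0.0997] th -52.1 twist 0.5 shift [ 0.8  2.2 71.1] len 71 grip 0.0115 F [ 0.6 -0.   0.3] j6 1.0
```

View pics/w29.png

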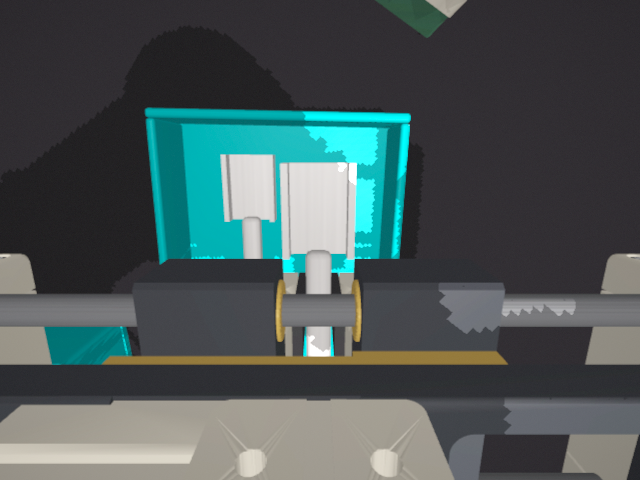

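Request:
{"name": "arm_command", "arguments": {"linear": [[0,0,0],[1,2,20],[0,0,25],[0,0,15],[0,0,7],[0,0,3],[0,0,2],[0,0,1],[0,0,0]], "twist": [0.5,0,0,0,0,0,0,0,0], "gripper": [1,1,1,1,1,1,1,1,1]}}

```text
clock: 43.5
tcp_pos: [0.5182, -0.3917, 0.0286]
tcp_rot: [0.896, -0.444, 0.0, 0.0]
wrist_force: [-6.6, 6.7, 13.8]
grip_width: 0.0117
```

```bash
python3 - <<'E'
from h import *
plan(*loc(TR,TRA,.008,-.027),.0286,-52.6)
im=manip.camera('wrist');cv2.imwrite('pics/w30.png',im)
E
```

```text
t 43.5 at [ 0.5182 -0.3917  0.0286] th -52.7 twist -0.1 shift [ 0.9 -0.3 -0. ] len 1 grip 0.0117 F [-6.6  6.7 13.8] j6 1.0
```

View pics/w30.png

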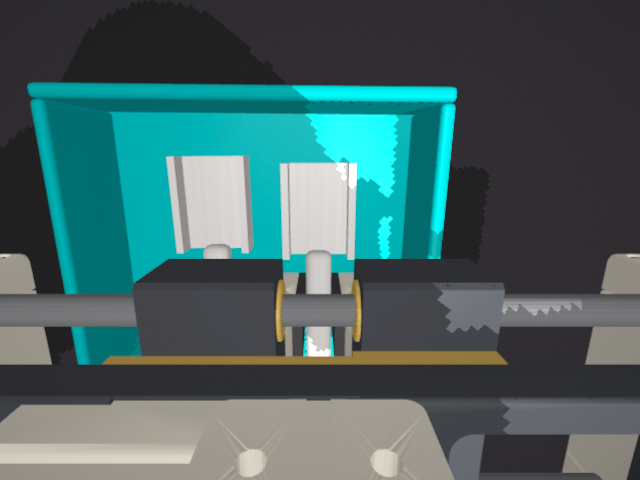

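Scoop R is touching the tray floor (Fz about 14 N), so I release it.

Request:
{"name": "arm_command", "arguments": {"linear": [[0,0,0],[0,0,0],[0,0,0],[0,0,0],[0,0,-15],[0,0,-35],[0,0,-40],[0,0,-40],[0,0,0]], "twist": [0,0,0,0,0,0,0,0,0], "gripper": [0.75,0.75,0.75,0.75,0.75,0.75,0.75,0.75,0.75]}}

```text
clock: 44.3
tcp_pos: [0.5227, -0.3946, 0.1654]
tcp_rot: [0.896, -0.444, 0.007, 0.001]
wrist_force: [1.0, -0.8, 1.4]
grip_width: 0.022
```

```bash
python3 - <<'E'
from h import *
cv2.imwrite('pics/sc31.png',manip.camera('scene'))
plan(.36,-.16,.2,-50)
E
```

```text
t 44.35 at [ 0.5215 -0.3935  0.1617] th -52.7 twist -2.7 shift [-282.7  -26.4  -38.3] len 286 grip 0.022 F [-0.2 -0.  -0.3] j6 1.0
```

View pics/sc31.png

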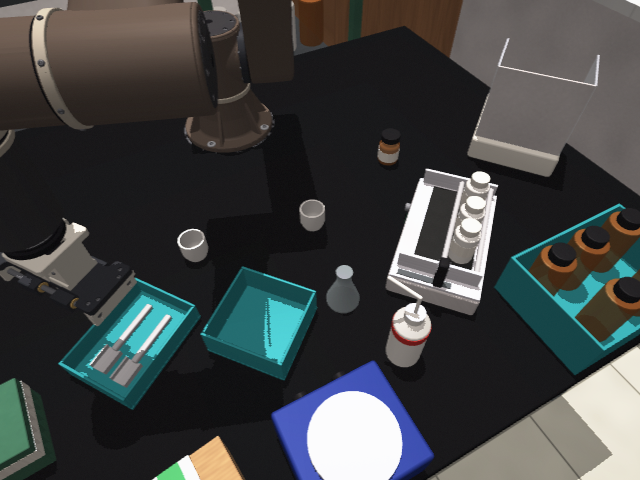

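```bash
python3 -c "
from h import *
plan(.389,-.2135,.18,-49.5)
print(loc(TU,TUA,.033,-.005),loc(TU,TUA,-.033,-.005))
s=info('scene'); im=cv2.imread('pics/sc31.png'); crop(im,160,190,340,270,'sc31a.png')"
```

```text
t 44.35 at [ 0.5215 -0.3935  0.1617] th -52.7 twist -3.2 shift [-222.9  -16.2  -18.3] len 224 grip 0.022 F [-0.2 -0.  -0.3] j6 1.0
[ 0.63062976 -0.18634064] [ 0.58776618 -0.13615384]
```

View pics/sc31a.png

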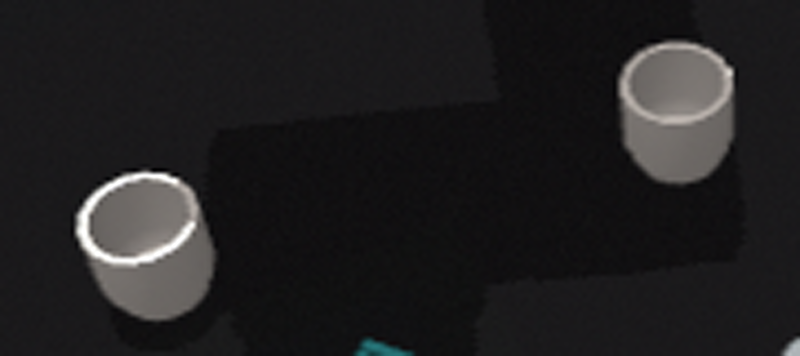

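Request:
{"name": "arm_command", "arguments": {"linear": [[0,0,-15],[-32,-2,-5],[-32,-2,0],[-32,-2,0],[-32,-2,0],[-32,-3,0],[-32,-3,0],[-31,-2,0],[0,0,0],[0,0,0]], "twist": [-3.2,0,0,0,0,0,0,0,0,0], "gripper": [0,0,0,0,0,0,0,0,0,0], "newtons": 15}}

```text
clock: 45.18
tcp_pos: [0.3856, -0.2109, 0.1761]
tcp_rot: [0.908, -0.418, 0.001, -0.0]
wrist_force: [1.6, -0.0, 0.2]
grip_width: 0.0826
```

```bash
python3 -c "
from h import *
plan(.389,-.2135,.036,-49.5)
cv2.imwrite('pics/sc32.png',manip.camera('scene'));im=manip.camera('wrist');cv2.imwrite('pics/w32.png',im)"
```

```text
t 45.18 at [ 0.3856 -0.2109  0.1761] th -49.5 twist 0.0 shift [  4.2  -0.9 140.1] len 140 grip 0.0826 F [ 1.6 -0.   0.2] j6 0.76
```

View pics/w32.png

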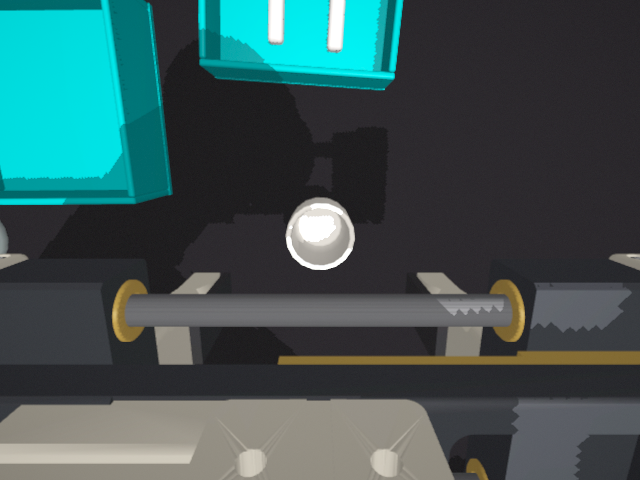

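```bash
python3 -c "
from h import *
w=info('wrist');c=onz(w,320.5,235.5,.052);print(c);plan(c[0],c[1],.036,-49.5)
b=onz(w,134,201,.065)[:2];print('tub corner',b,'c',loc(b,-49.5,.075,.075))"
```

```text
[ 0.38869392 -0.2158654   0.052     ]
t 45.28 at [ 0.3867 -0.2119  0.176 ] th -49.5 twist -0.0 shift [  4.3   1.1 140. ] len 140 grip 0.0864 F [ 0.1 -0.4  1. ] j6 0.76
tub corner [ 0.50942317 -0.15042987] c [ 0.61516222 -0.15875171]
```

Request:
{"name": "arm_command", "arguments": {"linear": [[4,1,20],[0,0,30],[0,0,35],[0,0,30],[0,0,20],[0,0,6],[0,0,0],[0,0,0],[0,0,0]], "twist": [0,0,0,0,0,0,0,0,0], "gripper": [0,0,0,0,0,0,0,0.7,0.7]}}

```text
clock: 46.03
tcp_pos: [0.3891, -0.2159, 0.0356]
tcp_rot: [0.908, -0.419, 0.001, -0.0]
wrist_force: [-1.0, -1.0, 1.0]
grip_width: 0.0795
```

Request:
{"name": "arm_command", "arguments": {"linear": [[0,0,0],[0,0,0],[0,0,0],[0,0,0]], "twist": [0,0,0,0], "gripper": [0.7,0.7,0.7,0.7]}}

```text
clock: 46.37
tcp_pos: [0.3883, -0.2155, 0.0352]
tcp_rot: [0.908, -0.419, 0.001, -0.0]
wrist_force: [-1.0, -0.8, 3.4]
grip_width: 0.0535
```

```bash
python3 -c "
from h import *
plan(*loc((.614,-.158),TUA,.033,-.005),.18,-49.5)
im=manip.camera('wrist');cv2.imwrite('pics/w33.png',im)"
```

```text
t 46.37 at [ 0.3883 -0.2155  0.0352] th -49.6 twist -0.1 shift [ 135.9 -204.  -144.8] len 285 grip 0.0535 F [-1.  -0.8  3.4] j6 0.77
```

View pics/w33.png

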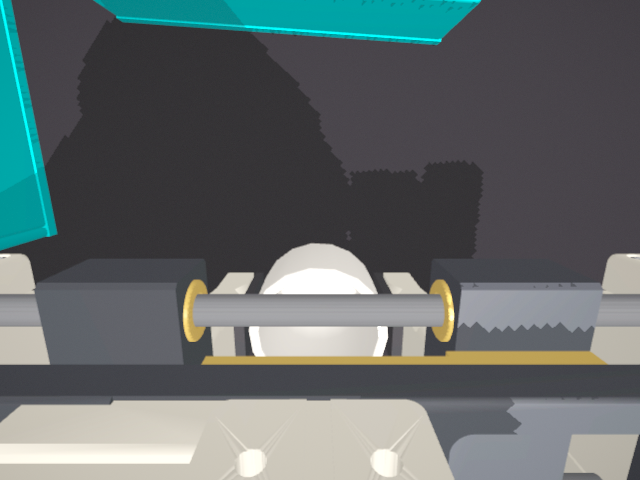

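Request:
{"name": "arm_command", "arguments": {"linear": [[0,0,-20],[0,0,-35],[0,0,-35],[0,0,-30],[22,-34,0],[23,-34,0],[23,-34,0],[23,-34,0],[23,-34,0],[22,-34,0]], "twist": [0,0,0,0,0,0,0,0,0,0], "gripper": [0.7,0.7,0.7,0.7,0.7,0.7,0.7,0.7,0.7,0.7]}}

```text
clock: 47.25
tcp_pos: [0.6329, -0.1864, 0.1543]
tcp_rot: [0.908, -0.419, -0.0, -0.0]
wrist_force: [0.4, -0.2, -0.2]
grip_width: 0.0534
```

Request:
{"name": "arm_command", "arguments": {"linear": [[0,0,0],[0,0,0],[0,0,0]], "twist": [0,0,0], "gripper": [0.7,0.7,0.7]}}

```text
clock: 47.5
tcp_pos: [0.6306, -0.1866, 0.1535]
tcp_rot: [0.908, -0.419, -0.001, 0.0]
wrist_force: [-0.1, -0.5, 0.1]
grip_width: 0.0532
```

```bash
python3 -c "
from h import *
plan(*loc((.614,-.158),TUA,.033,-.005),.0402,-49.5)
im=manip.camera('wrist');cv2.imwrite('pics/w34.png',im)"
```

```text
t 47.5 at [ 0.6306 -0.1866  0.1535] th -49.6 twist -0.1 shift [  0.5  -0.9 113.3] len 113 grip 0.0532 F [-0.1 -0.5  0.1] j6 0.7
```

View pics/w34.png

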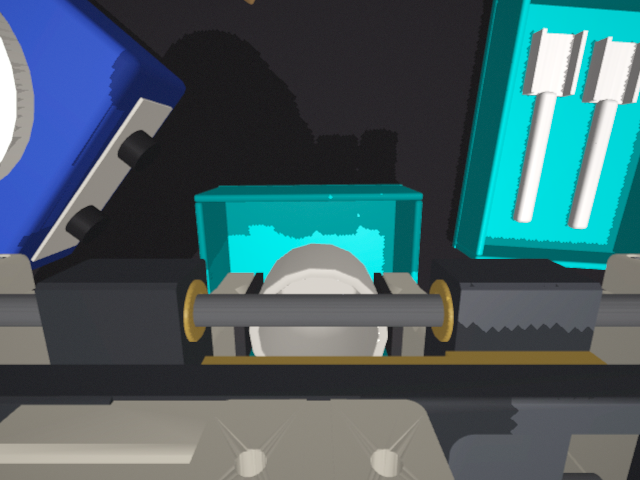

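```bash
python3 -c "
from h import *
t=info('top');s=info('scene')
for z in (0,.05,.1): print(z,[onz(t,*p,z)[:2].round(3) for p in [(331,163),(399,164),(399,150),(331,150)]])
for z in (0,.05,.1): print(z,[onz(s,*p,z)[:2].round(3) for p in [(274,411),(377,366),(288,452)]])
print(tri(t,(331,150),s,(274,411)))
w=info('wrist')
for z in (0,.03,.09,.1): print(z,[onz(w,*p,z)[:2].round(3) for p in [(34,260),(172,100),(185,85)]])
"
```

```text
0 [array([ 0.78 , -0.035]), array([ 0.777, -0.221]), array([ 0.818, -0.222]), array([ 0.817, -0.035])]
0.05 [array([ 0.76 , -0.034]), array([ 0.758, -0.211]), array([ 0.797, -0.213]), array([ 0.797, -0.034])]
0.1 [array([ 0.741, -0.032]), array([ 0.739, -0.202]), array([ 0.776, -0.204]), array([ 0.776, -0.032])]
0 [array([ 0.757, -0.199]), array([ 0.771, -0.009]), array([ 0.824, -0.204])]
0.05 [array([ 0.773, -0.201]), array([ 0.786, -0.024]), array([ 0.835, -0.206])]
0.1 [array([ 0.789, -0.203]), array([ 0.801, -0.039]), array([ 0.847, -0.208])]
(array([ 0.7841799 , -0.11731432,  0.05899812]), np.float64(0.1686662838989756))
0 [array([ 0.805, -0.005]), array([ 0.787, -0.193]), array([ 0.786, -0.209])]
0.03 [array([ 0.791, -0.029]), array([ 0.776, -0.197]), array([ 0.774, -0.211])]
0.09 [array([ 0.764, -0.077]), array([ 0.752, -0.207]), array([ 0.751, -0.217])]
0.1 [array([ 0.76 , -0.085]), array([ 0.748, -0.208]), array([ 0.747, -0.218])]
```

```bash
python3 -c "
from h import *
im=cv2.imread('pics/sc31.png');crop(im,260,340,450,480,'x1.png');im=cv2.imread('pics/t26.png');im=cv2.imread('pics/top0.png');crop(im,310,80,420,190,'x2.png')"
```

```text
(no output)
```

View pics/x1.png

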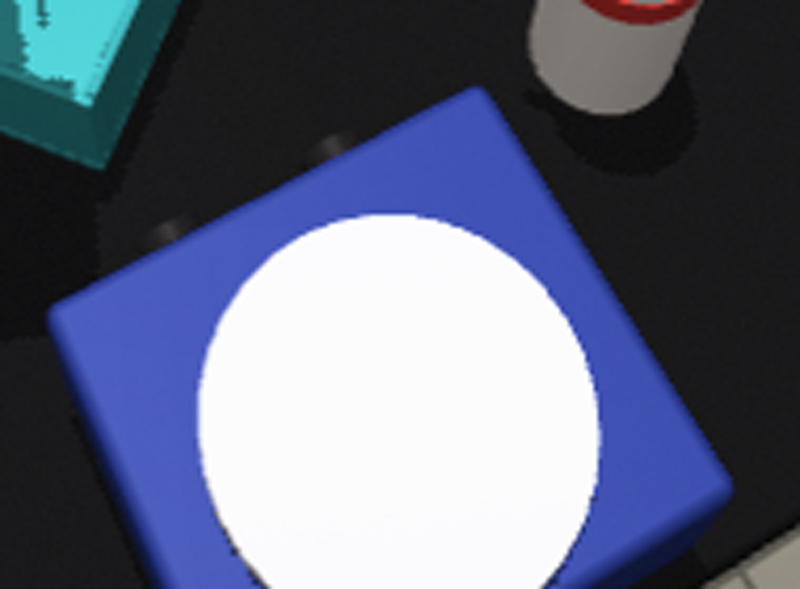

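View pics/x2.png

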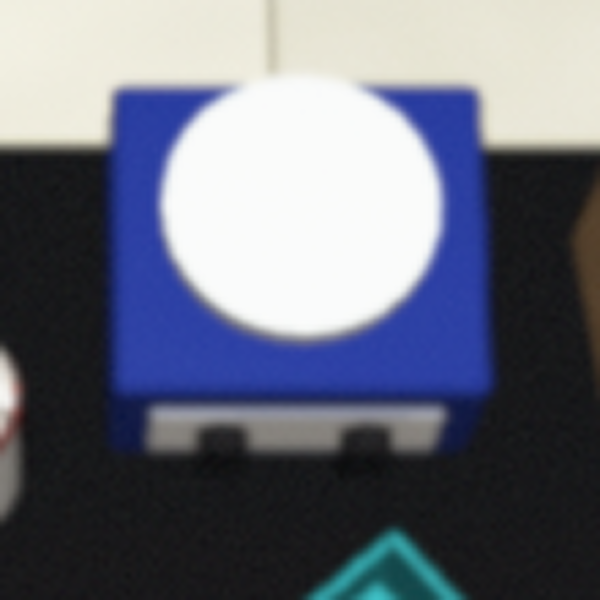

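Request:
{"name": "arm_command", "arguments": {"linear": [[0,-1,20],[0,0,30],[0,0,30],[0,0,18],[0,0,8],[0,0,4],[0,0,0],[0,0,0],[0,0,0]], "twist": [0,0,0,0,0,0,0,0,0], "gripper": [0.7,0.7,0.7,0.7,0.7,0.7,0.7,0.7,0.7]}}

```text
clock: 48.3
tcp_pos: [0.6331, -0.1863, 0.0464]
tcp_rot: [0.908, -0.419, 0.001, -0.0]
wrist_force: [0.2, -0.4, -0.8]
grip_width: 0.0532
```

Request:
{"name": "arm_command", "arguments": {"linear": [[0,0,1],[0,0,0],[0,0,0]], "twist": [0,0,0], "gripper": [0.7,0.7,0.7]}}

```text
clock: 48.55
tcp_pos: [0.6324, -0.1861, 0.0441]
tcp_rot: [0.908, -0.419, 0.0, -0.0]
wrist_force: [0.5, -0.9, -0.5]
grip_width: 0.0533
```

Request:
{"name": "arm_command", "arguments": {"linear": [[0,0,1],[0,0,1],[0,0,1],[0,0,0],[0,0,0]], "twist": [0,0,0,0,0], "gripper": [0.7,0.7,0.7,0.7,0.7]}}

```text
clock: 48.97
tcp_pos: [0.6321, -0.1861, 0.0404]
tcp_rot: [0.908, -0.419, -0.0, 0.0]
wrist_force: [-0.2, 0.4, -1.0]
grip_width: 0.0531
```

Request:
{"name": "arm_command", "arguments": {"linear": [[0,0,1],[0,0,0],[0,0,0],[0,0,0],[0,0,0],[0,0,-15],[0,0,-35],[0,0,-40],[0,0,-40],[0,0,0]], "twist": [0,0,0,0,0,0,0,0,0,0], "gripper": [0.7,0.7,0.3,0.3,0.3,0.3,0.3,0.3,0.3,0.3]}}

```text
clock: 49.8
tcp_pos: [0.6365, -0.1871, 0.1788]
tcp_rot: [0.908, -0.419, 0.006, -0.001]
wrist_force: [2.3, -0.4, 1.8]
grip_width: 0.0614
```

```bash
python3 -c "
from h import *
cv2.imwrite('pics/sc35.png',manip.camera('scene'))
cv2.imwrite('pics/t35.png',manip.camera('top'))
plan(.429,.038,.17,-49.5)"
```

```text
t 49.9 at [ 0.6333 -0.1862  0.172 ] th -49.6 twist -0.1 shift [-303.2    9.8    2. ] len 303 grip 0.0611 F [-0.5  0.3 -1. ] j6 0.7
```

View pics/sc35.png

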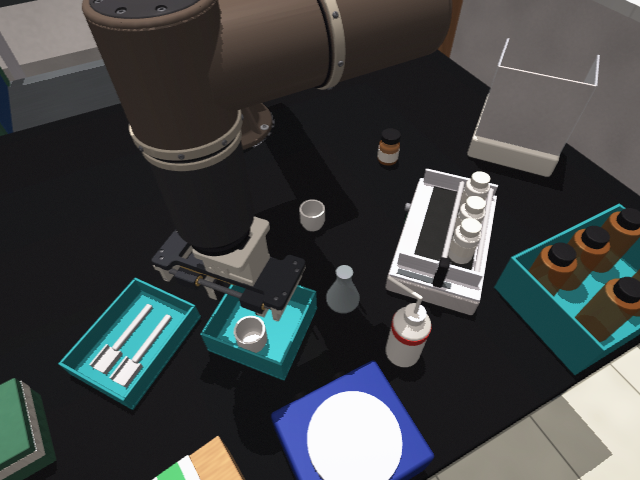

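Crucible 2 stands in the tub. Next is c1, which is still at scene (312,215).

Request:
{"name": "arm_command", "arguments": {"linear": [[-34,1,0],[-34,1,0],[-34,1,0],[-34,1,0],[-34,1,0],[-34,1,0],[-33,1,0],[-33,1,0],[-33,1,0],[0,0,0]], "twist": [0,0,0,0,0,0,0,0,0,0], "gripper": [0,0,0,0,0,0,0,0,0,0]}}

```text
clock: 50.73
tcp_pos: [0.4251, 0.0407, 0.1686]
tcp_rot: [0.908, -0.418, -0.001, 0.0]
wrist_force: [-1.0, -0.7, -0.2]
grip_width: 0.0878
```

```bash
python3 -c "
from h import *
plan(.429,.038,.0355,-49.5)
im=manip.camera('wrist');cv2.imwrite('pics/w36.png',im)"
```

```text
t 50.73 at [0.4251 0.0407 0.1686] th -49.4 twist 0.1 shift [  4.6  -1.2 133.1] len 133 grip 0.0878 F [-1.  -0.7 -0.2] j6 0.15
```

View pics/w36.png

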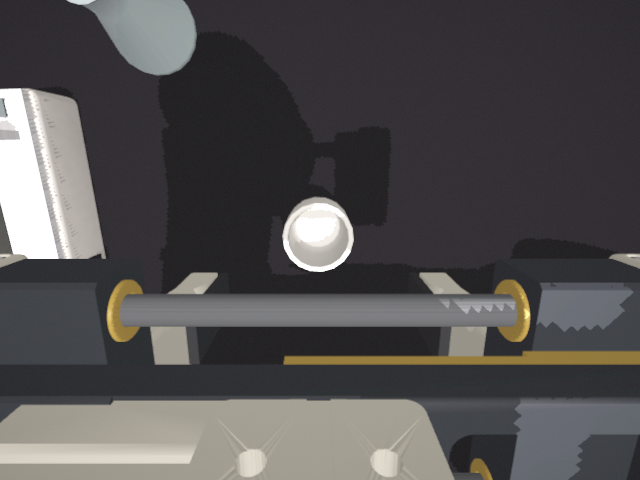

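Request:
{"name": "arm_command", "arguments": {"linear": [[4,0,20],[0,0,30],[0,0,35],[0,0,30],[0,0,12],[0,0,6],[0,0,0],[0,0,0],[0,0,0],[0,0,0]], "twist": [0,0,0,0,0,0,0,0,0,0], "gripper": [0,0,0,0,0,0,0,0.7,0.7,0.7]}}

```text
clock: 51.62
tcp_pos: [0.4322, 0.0359, 0.0375]
tcp_rot: [0.908, -0.419, 0.001, -0.001]
wrist_force: [-0.6, -0.2, 0.0]
grip_width: 0.0732
```

Request:
{"name": "arm_command", "arguments": {"linear": [[0,0,0],[0,0,0],[0,0,0],[0,0,0]], "twist": [0,0,0,0], "gripper": [0.7,0.7,0.7,0.7]}}

```text
clock: 51.95
tcp_pos: [0.4313, 0.0355, 0.037]
tcp_rot: [0.908, -0.419, 0.0, -0.0]
wrist_force: [-2.1, -1.6, 5.7]
grip_width: 0.0531
```

```bash
python3 -c "
from h import *
plan(*loc((.614,-.158),TUA,-.033,-.005),.16,-49.5)
im=manip.camera('wrist');cv2.imwrite('pics/w37.png',im)"
```

```text
t 51.95 at [0.4313 0.0355 0.037 ] th -49.6 twist -0.1 shift [ 232.8   -8.2 -123. ] len 263 grip 0.0531 F [-2.1 -1.6  5.7] j6 0.16
```

View pics/w37.png

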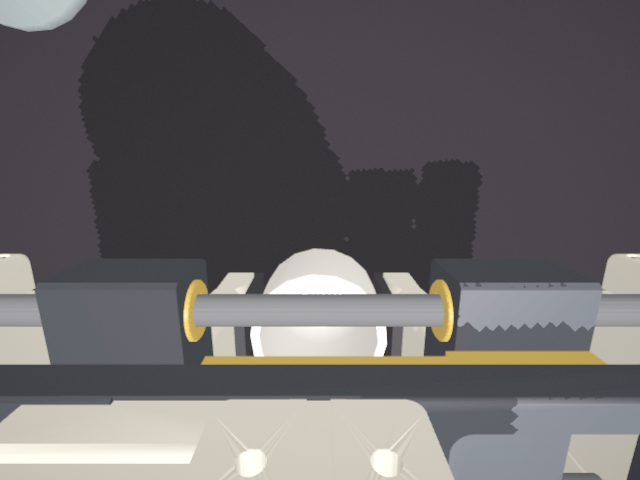

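Request:
{"name": "arm_command", "arguments": {"linear": [[0,0,-20],[0,0,-35],[0,0,-35],[0,0,-30],[38,-1,0],[39,-1,0],[39,-1,0],[39,-1,0],[39,-2,0],[38,-2,0]], "twist": [0,0,0,0,0,0,0,0,0,0], "gripper": [0.7,0.7,0.7,0.7,0.7,0.7,0.7,0.7,0.7,0.7]}}

```text
clock: 52.83
tcp_pos: [0.5889, -0.1374, 0.1562]
tcp_rot: [0.908, -0.419, -0.0, -0.0]
wrist_force: [1.5, 1.1, -0.1]
grip_width: 0.0533
```

Request:
{"name": "arm_command", "arguments": {"linear": [[0,0,0],[0,0,0],[0,0,0]], "twist": [0,0,0], "gripper": [0.7,0.7,0.7]}}

```text
clock: 53.08
tcp_pos: [0.5872, -0.136, 0.1556]
tcp_rot: [0.908, -0.42, -0.001, 0.0]
wrist_force: [-1.1, 0.1, -1.5]
grip_width: 0.0531
```

```bash
python3 -c "
from h import *
plan(*loc((.614,-.158),TUA,-.033,-.005),.042,-49.5)
im=manip.camera('wrist');cv2.imwrite('pics/w38.png',im)"
```

```text
t 53.08 at [ 0.5872 -0.136   0.1556] th -49.6 twist -0.1 shift [  1.1  -1.  113.6] len 114 grip 0.0531 F [-1.1  0.1 -1.5] j6 0.61
```

View pics/w38.png

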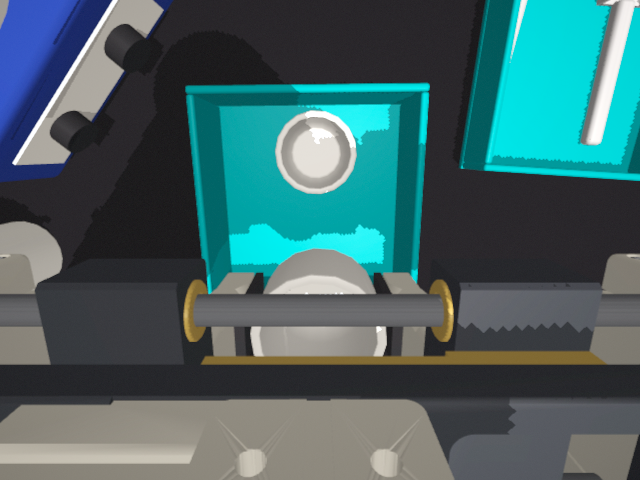

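Request:
{"name": "arm_command", "arguments": {"linear": [[0,-1,20],[0,0,30],[0,0,30],[0,0,18],[0,0,8],[0,0,5],[0,0,2],[0,0,0],[0,0,0],[0,0,0]], "twist": [0,0,0,0,0,0,0,0,0,0], "gripper": [0.7,0.7,0.7,0.7,0.7,0.7,0.7,0.7,0.7,0.7]}}

```text
clock: 53.97
tcp_pos: [0.5895, -0.135, 0.0449]
tcp_rot: [0.908, -0.419, 0.001, -0.0]
wrist_force: [0.2, -0.2, -1.0]
grip_width: 0.053
```

Request:
{"name": "arm_command", "arguments": {"linear": [[0,0,1],[0,0,0],[0,0,0],[0,0,0]], "twist": [0,0,0,0], "gripper": [0.7,0.7,0.7,0.7]}}

```text
clock: 54.3
tcp_pos: [0.5887, -0.1352, 0.0427]
tcp_rot: [0.908, -0.419, 0.0, -0.0]
wrist_force: [0.3, -0.9, -0.8]
grip_width: 0.0532
```

Request:
{"name": "arm_command", "arguments": {"linear": [[0,0,1],[0,0,1],[0,0,0],[0,0,0]], "twist": [0,0,0,0], "gripper": [0.7,0.7,0.7,0.7]}}

```text
clock: 54.63
tcp_pos: [0.5891, -0.1357, 0.042]
tcp_rot: [0.908, -0.419, 0.001, 0.0]
wrist_force: [-3.0, -1.6, 9.6]
grip_width: 0.053
```

Request:
{"name": "arm_command", "arguments": {"linear": [[0,0,0],[0,0,0],[0,0,0],[0,0,0],[0,0,-15],[0,0,-35],[0,0,-40],[0,0,-40],[0,0,-20],[0,0,0]], "twist": [0,0,0,0,0,0,0,0,0,0], "gripper": [0.3,0.3,0.3,0.3,0.3,0.3,0.3,0.3,0.3,0.3]}}

```text
clock: 55.47
tcp_pos: [0.5916, -0.1353, 0.1966]
tcp_rot: [0.908, -0.419, 0.004, -0.002]
wrist_force: [-0.4, 0.8, -0.2]
grip_width: 0.0614
```

```bash
python3 -c "
from h import *
plan(.42,0,.2)"
```

```text
t 55.47 at [ 0.5916 -0.1353  0.1966] th -49.5 twist 0 shift [-214.3   42.7   -3.4] len 219 grip 0.0614 F [-0.4  0.8 -0.2] j6 0.61
```

Now I move clear and check everything.

Request:
{"name": "arm_command", "arguments": {"linear": [[-35,7,0],[-35,7,0],[-35,7,0],[-35,7,0],[-35,7,0],[-35,7,0],[0,0,0],[0,0,0]], "twist": [0,0,0,0,0,0,0,0], "gripper": [0.3,0.3,0.3,0.3,0.3,0.3,0.3,0.3]}}

```text
clock: 56.13
tcp_pos: [0.4196, -0.0014, 0.1909]
tcp_rot: [0.909, -0.418, 0.0, -0.001]
wrist_force: [0.2, -0.4, 0.6]
grip_width: 0.0614
```

```bash
python3 -c "
from h import *
im=manip.camera('scene');cv2.imwrite('pics/sc40.png',im);crop(im,370,150,530,310,'sc40a.png')
im=manip.camera('top');cv2.imwrite('pics/t40.png',im);crop(im,150,150,300,290,'t40a.png')
t=info('top')
print(manip.sense()['clock'])"
```

```text
56.2333
```

View pics/sc40.png

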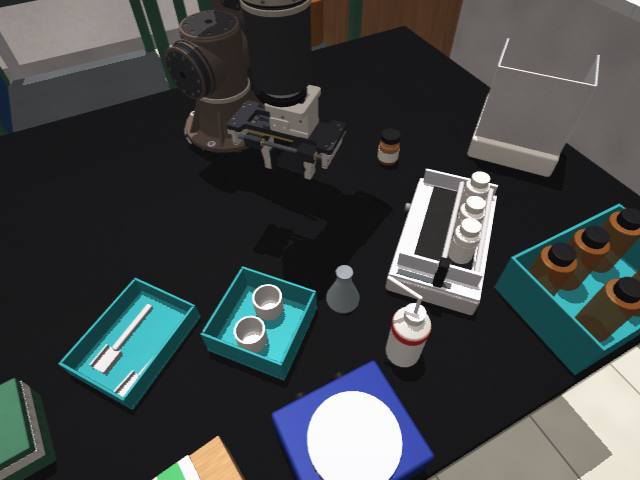

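View pics/sc40a.png

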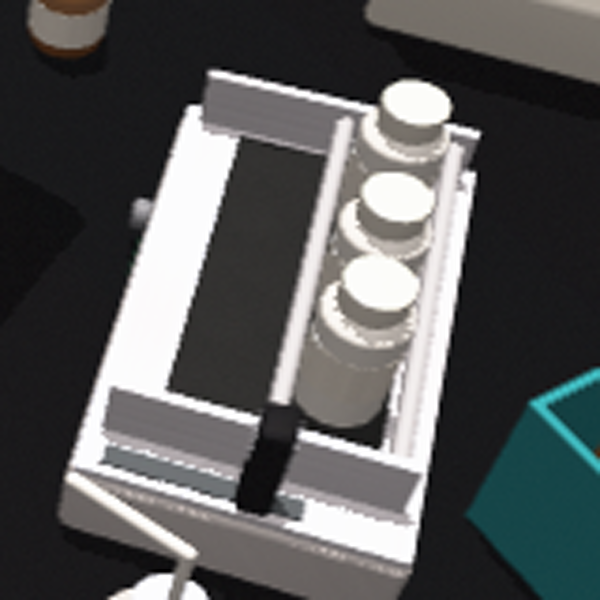

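View pics/t40a.png

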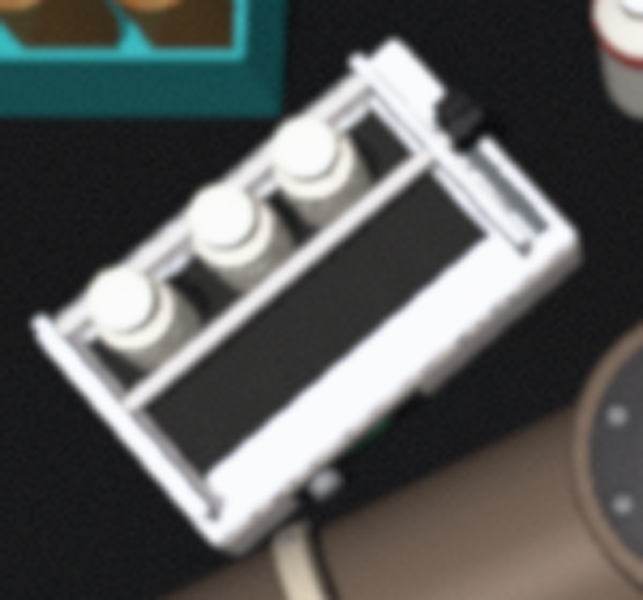

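The tray has changed: only a trough end of one scoop shows at (127,383), so I zoom in.

```bash
python3 -c "
from h import *
im=cv2.imread('pics/sc40.png');crop(im,50,270,210,410,'sc40b.png')
im=cv2.imread('pics/t40.png');crop(im,400,190,530,300,'t40b.png')"
```

```text
(no output)
```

View pics/sc40b.png

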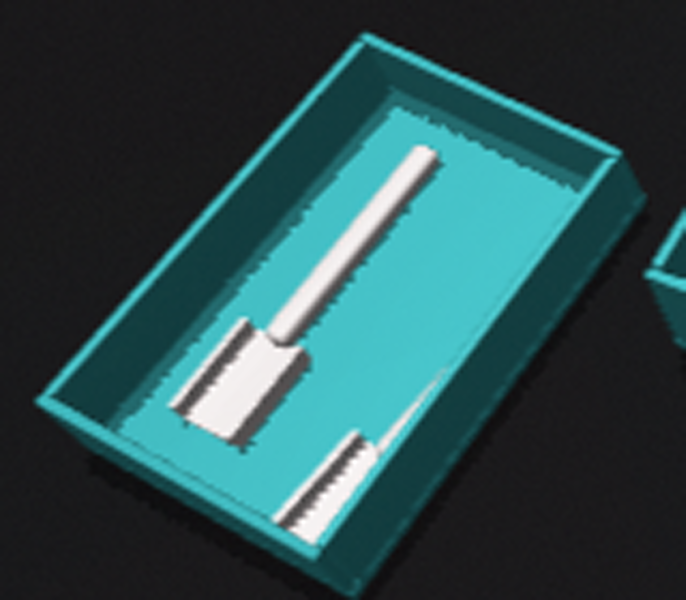

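View pics/t40b.png

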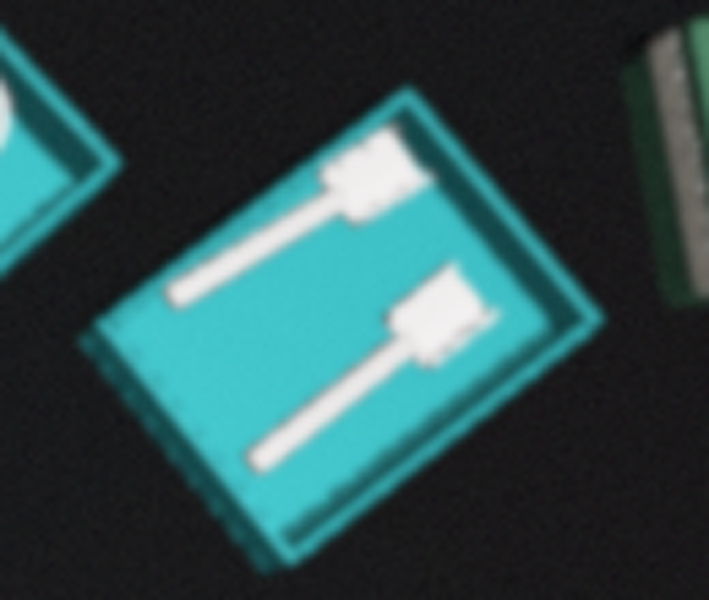

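```bash
python3 -c "
from h import *
t=info('top');s=info('scene')
k=709/130
T=lambda p:(400+p[0]/k-.4,190+p[1]/k-.4)
def L(p):
    d=p[:2]-np.array(TR);a=np.radians(TRA);return np.round([1e3*(d[0]*np.cos(a)+d[1]*np.sin(a)),1e3*(-d[0]*np.sin(a)+d[1]*np.cos(a))],1)
for n,p,z in [('h end',(175,297),.015),('neck',(335,203),.015),('tr far mid',(410,155),.012),('tr c1',(388,128),.017),('tr c2',(430,182),.017),('back c1',(322,180),.017),('back c2',(352,222),.017),('s2 h',(255,465),.015),('s2 far',(476,290),.012)]:
    print(n,L(onz(t,*T(p),z)), 'z+20mm',L(onz(t,*T(p),z+.02)))
"
```

```text
h end [-48.7  57.5] z+20mm [-55.   57.4]
neck [42.4 46. ] z+20mm [34.5 46.1]
tr far mid [88.1 42. ] z+20mm [79.5 42.2]
tr c1 [86.3 58.7] z+20mm [77.7 58.6]
tr c2 [84.8 26.1] z+20mm [76.2 26.5]
back c1 [44.  58.5] z+20mm [36.1 58.3]
back c2 [41.9 34. ] z+20mm [34.1 34.2]
s2 h [-70.7 -27.4] z+20mm [-76.6 -26.1]
s2 far [ 69.4 -27.6] z+20mm [ 61.1 -26.3]
```

```bash
python3 -c "
from h import *
plan(.47,-.28,.25)"
```

```text
t 56.23 at [ 0.421  -0.0022  0.1907] th -49.5 twist 0 shift [243.1 143.  -59.3] len 288 grip 0.0612 F [ 0.8 -0.8  0.5] j6 0.24
```

Request:
{"name": "arm_command", "arguments": {"linear": [[30,18,-8],[30,18,-8],[30,18,-8],[30,18,-8],[30,18,-8],[31,18,-8],[31,18,-8],[31,17,-4],[0,0,0],[0,0,0]], "twist": [0,0,0,0,0,0,0,0,0,0], "gripper": [0.3,0.3,0.3,0.3,0.3,0.3,0.3,0.3,0.3,0.3]}}

```text
clock: 57.07
tcp_pos: [0.4692, -0.2832, 0.2492]
tcp_rot: [0.907, -0.422, -0.001, 0.0]
wrist_force: [-0.7, 1.0, -0.1]
grip_width: 0.0614
```

```bash
python3 -c "
from h import *
im=manip.camera('wrist');cv2.imwrite('pics/w41.png',im);print(pose()[1:])"
```

```text
(array([ 0.46886522, -0.28194606,  0.24920568]), np.float64(-49.79773692320542))
```

View pics/w41.png

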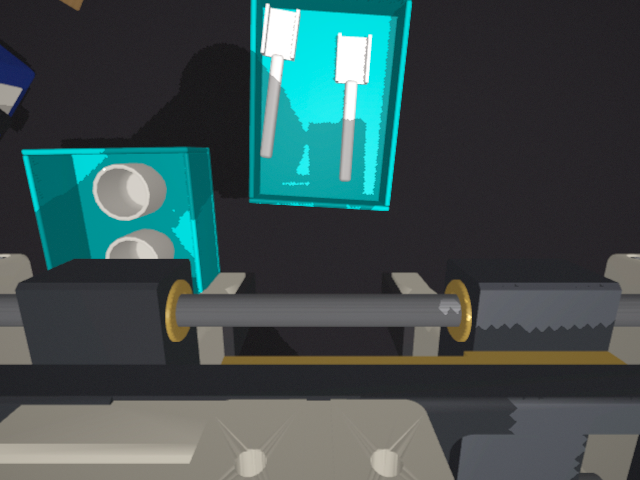

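The wrist view shows both scoops flat inside the tray, at about (275,80) and (350,105). Both crucibles stand upright in the tub, at about (130,190) and (140,250).

```bash
python3 -c "
from h import *
print(manip.sense()['clock'],manip.hand_in())"
```

```text
the job is handed in; nothing more can be done
57.1167 None
```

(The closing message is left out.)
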